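Lay a bonded shield wall and lock its footing

TASK

Build the shielding wall on the grey metal stand in front of the yellow source pot, using every ivory block on the bench. First lay two full blocks end to end in the tray as the bottom course and lock them in by swinging the keeper bar fully shut, past its spring roller; only then build up in running bond: in the second course one full block centred over the joint below with a half block at each end to finish flush, and any full blocks left over in a third course, squarely over the two of the bottom course (with only one left, either end will do). Leave the wall neat and straight, and do not disturb the source pot, timer, reagent bottle or filter tin.

Things in the scene. Friction and masses are not known exactly. Their poses are not given: they have to be found in the camera images.
- stand: fixed grey metal wall stand, 274 x 84 mm. Origin on the bench under the tray's middle; own y runs along the wall, to the left; own x to the back, away from the robot. Tray floor 8 mm above the bench, 186 mm long between end stops (y = -93, +93 mm); back lip at x = 24 to 30 mm; stops and lip reach 18 mm above the bench. Front open until the keeper is shut (its back face then at x = -24 mm). Wall centre line x = 0.
- keeper (a joint): level aluminium keeper bar 10 mm wide, top 22 mm above the bench, hinged at the stand's front left corner. 0 = shut along the tray's front; value = angle (rad) its free right end is swung out towards the robot. Starts 0.6 to 0.95; turns easily, stays where left. In the last 0.06 rad it must be pushed past a spring roller (some 3 N at the knob; passed at 0.03), then stays at its stop.
- keeper_knob (a point): middle of the red upright grip knob on the keeper bar, 15 mm across, from 22 to 57 mm above the bench (this point at 40 mm), 187 mm from the hinge axis; moves with the bar. With the bar shut it stands at x = -44, y = -78 mm of the stand.
- keeper_hinge (a point): upright hinge axis of the keeper bar, at x = -29, y = +108 mm of the stand, 16 mm above the bench. At the other front corner (x = -37, y = -118 to -140 mm) stands the spring roller in a black housing 27 mm high.
- block_1: full shielding block, ivory white polyethylene, square bar 88 mm long (own x axis) with 44 x 44 mm section, edges rounded 3 mm, about 0.16 kg; a dark round insert in the middle of each end; any long face may be underneath. Origin at its centre. Absent in some starts.
- block_2: full shielding block, ivory white polyethylene, square bar 88 mm long (own x axis) with 44 x 44 mm section, edges rounded 3 mm, about 0.16 kg; a dark round insert in the middle of each end; any long face may be underneath. Origin at its centre. Absent in some starts.
- block_3: full shielding block, ivory white polyethylene, square bar 88 mm long (own x axis) with 44 x 44 mm section, edges rounded 3 mm, about 0.16 kg; a dark round insert in the middle of each end; any long face may be underneath. Origin at its centre. Absent in some starts.
- block_4: full shielding block, ivory white polyethylene, square bar 88 mm long (own x axis) with 44 x 44 mm section, edges rounded 3 mm, about 0.16 kg; a dark round insert in the middle of each end; any long face may be underneath. Origin at its centre. Absent in some starts.
- block_5: full shielding block, ivory white polyethylene, square bar 88 mm long (own x axis) with 44 x 44 mm section, edges rounded 3 mm, about 0.16 kg; a dark round insert in the middle of each end; any long face may be underneath. Origin at its centre. Absent in some starts.
- half_1: half block of the same ivory material, 43 mm long (own x axis) with 44 x 44 mm section, about 0.08 kg, dark round insert in each end face; it may lie on any face, and any face may be to the front. Origin at its centre.
- half_2: half block of the same ivory material, 43 mm long (own x axis) with 44 x 44 mm section, about 0.08 kg, dark round insert in each end face; it may lie on any face, and any face may be to the front. Origin at its centre.
- low_left (a point): centre of a block laid there, in the bottom course, 30 mm above the bench, axes as the stand's; left full block (y = +45 mm of the stand).
- low_right (a point): centre of a block laid there, in the bottom course, 30 mm above the bench, axes as the stand's; right full block (y = -45 mm).
- mid_left (a point): centre of a block laid there, in the second course, 74 mm above the bench, axes as the stand's; left half block (y = +67.5 mm).
- mid_centre (a point): centre of a block laid there, in the second course, 74 mm above the bench, axes as the stand's; full block over the joint (y = 0).
- mid_right (a point): centre of a block laid there, in the second course, 74 mm above the bench, axes as the stand's; right half block (y = -67.5 mm).
- top_left (a point): centre of a block laid there, in the third course, 118 mm above the bench, axes as the stand's; left full block (y = +45 mm).
- top_right (a point): centre of a block laid there, in the third course, 118 mm above the bench, axes as the stand's; right full block (y = -45 mm).
- source_pot: yellow round source pot with a small knob on its lid, 74 mm across, 86 mm high, standing 165 to 185 mm behind the wall's centre line. Origin under its centre. Leave alone.
- timer: white lab timer, 60 x 60 x 22 mm, at the front left. Origin under its centre. Leave alone.
- bottle_f: glass reagent bottle with blue cap, 68 mm across, 136 mm high, at the back left. Origin under its centre. Leave alone.
- filter_tin: round white tin with green lid, 74 mm across, 33 mm high, at the back. Origin under its centre. Leave alone.
Not all that is in view belongs to the job. What is shaped like the block_5 but turquoise is not meant. Leave any turquoise look-alike of the block_4 alone.

How it is judged:
On the way, in this order (a step that is already met when the one before it is completed fails the run):
1. two full blocks lie end to end in the tray as the bottom course, nothing on them yet (((distance between block_1 and low_left below 0.012 m and z of block_1 in the frame of low_left between -0.005 and 0.005 m and angle between the x axis of block_1 and the y axis of stand, either way round below 0.12 rad) or (distance between block_2 and low_left below 0.012 m and z of block_2 in the frame of low_left between -0.005 and 0.005 m and angle between the x axis of block_2 and the y axis of stand, either way round below 0.12 rad) or (distance between block_3 and low_left below 0.012 m and z of block_3 in the frame of low_left between -0.005 and 0.005 m and angle between the x axis of block_3 and the y axis of stand, either way round below 0.12 rad) or (distance between block_4 and low_left below 0.012 m and z of block_4 in the frame of low_left between -0.005 and 0.005 m and angle between the x axis of block_4 and the y axis of stand, either way round below 0.12 rad) or (distance between block_5 and low_left below 0.012 m and z of block_5 in the frame of low_left between -0.005 and 0.005 m and angle between the x axis of block_5 and the y axis of stand, either way round below 0.12 rad)) and ((distance between block_1 and low_right below 0.012 m and z of block_1 in the frame of low_right between -0.005 and 0.005 m and angle between the x axis of block_1 and the y axis of stand, either way round below 0.12 rad) or (distance between block_2 and low_right below 0.012 m and z of block_2 in the frame of low_right between -0.005 and 0.005 m and angle between the x axis of block_2 and the y axis of stand, either way round below 0.12 rad) or (distance between block_3 and low_right below 0.012 m and z of block_3 in the frame of low_right between -0.005 and 0.005 m and angle between the x axis of block_3 and the y axis of stand, either way round below 0.12 rad) or (distance between block_4 and low_right below 0.012 m and z of block_4 in the frame of low_right between -0.005 and 0.005 m and angle between the x axis of block_4 and the y axis of stand, either way round below 0.12 rad) or (distance between block_5 and low_right below 0.012 m and z of block_5 in the frame of low_right between -0.005 and 0.005 m and angle between the x axis of block_5 and the y axis of stand, either way round below 0.12 rad)) and height (world z) of each of block_1, block_2, block_3, block_4, block_5, half_1, half_2 below 0.06 m), for 0.2 s.
2. the keeper bar is fully shut, past its spring roller, before any block is laid in the second course (all of step 1 and value of joint keeper below 0.03 rad), for 0.2 s.
At the end, for the whole second after the job is handed in: Keeper bar shut (under 0.03 rad). Every block lies in its place in the wall: centre within 12 mm (5 mm in height), in line with the wall within 0.12 rad (half blocks any face to the front), at rest; bottom course and centre of the second filled, any other full blocks in the third (value of joint keeper below 0.03 rad and ((distance between block_1 and low_left below 0.012 m and z of block_1 in the frame of low_left between -0.005 and 0.005 m and angle between the x axis of block_1 and the y axis of stand, either way round below 0.12 rad) or (distance between block_2 and low_left below 0.012 m and z of block_2 in the frame of low_left between -0.005 and 0.005 m and angle between the x axis of block_2 and the y axis of stand, either way round below 0.12 rad) or (distance between block_3 and low_left below 0.012 m and z of block_3 in the frame of low_left between -0.005 and 0.005 m and angle between the x axis of block_3 and the y axis of stand, either way round below 0.12 rad) or (distance between block_4 and low_left below 0.012 m and z of block_4 in the frame of low_left between -0.005 and 0.005 m and angle between the x axis of block_4 and the y axis of stand, either way round below 0.12 rad) or (distance between block_5 and low_left below 0.012 m and z of block_5 in the frame of low_left between -0.005 and 0.005 m and angle between the x axis of block_5 and the y axis of stand, either way round below 0.12 rad)) and ((distance between block_1 and low_right below 0.012 m and z of block_1 in the frame of low_right between -0.005 and 0.005 m and angle between the x axis of block_1 and the y axis of stand, either way round below 0.12 rad) or (distance between block_2 and low_right below 0.012 m and z of block_2 in the frame of low_right between -0.005 and 0.005 m and angle between the x axis of block_2 and the y axis of stand, either way round below 0.12 rad) or (distance between block_3 and low_right below 0.012 m and z of block_3 in the frame of low_right between -0.005 and 0.005 m and angle between the x axis of block_3 and the y axis of stand, either way round below 0.12 rad) or (distance between block_4 and low_right below 0.012 m and z of block_4 in the frame of low_right between -0.005 and 0.005 m and angle between the x axis of block_4 and the y axis of stand, either way round below 0.12 rad) or (distance between block_5 and low_right below 0.012 m and z of block_5 in the frame of low_right between -0.005 and 0.005 m and angle between the x axis of block_5 and the y axis of stand, either way round below 0.12 rad)) and ((distance between block_1 and mid_centre below 0.012 m and z of block_1 in the frame of mid_centre between -0.005 and 0.005 m and angle between the x axis of block_1 and the y axis of stand, either way round below 0.12 rad) or (distance between block_2 and mid_centre below 0.012 m and z of block_2 in the frame of mid_centre between -0.005 and 0.005 m and angle between the x axis of block_2 and the y axis of stand, either way round below 0.12 rad) or (distance between block_3 and mid_centre below 0.012 m and z of block_3 in the frame of mid_centre between -0.005 and 0.005 m and angle between the x axis of block_3 and the y axis of stand, either way round below 0.12 rad) or (distance between block_4 and mid_centre below 0.012 m and z of block_4 in the frame of mid_centre between -0.005 and 0.005 m and angle between the x axis of block_4 and the y axis of stand, either way round below 0.12 rad) or (distance between block_5 and mid_centre below 0.012 m and z of block_5 in the frame of mid_centre between -0.005 and 0.005 m and angle between the x axis of block_5 and the y axis of stand, either way round below 0.12 rad)) and ((distance between block_1 and low_left below 0.012 m and z of block_1 in the frame of low_left between -0.005 and 0.005 m and angle between the x axis of block_1 and the y axis of stand, either way round below 0.12 rad) or (distance between block_1 and low_right below 0.012 m and z of block_1 in the frame of low_right between -0.005 and 0.005 m and angle between the x axis of block_1 and the y axis of stand, either way round below 0.12 rad) or (distance between block_1 and mid_centre below 0.012 m and z of block_1 in the frame of mid_centre between -0.005 and 0.005 m and angle between the x axis of block_1 and the y axis of stand, either way round below 0.12 rad) or (distance between block_1 and top_left below 0.012 m and z of block_1 in the frame of top_left between -0.005 and 0.005 m and angle between the x axis of block_1 and the y axis of stand, either way round below 0.12 rad) or (distance between block_1 and top_right below 0.012 m and z of block_1 in the frame of top_right between -0.005 and 0.005 m and angle between the x axis of block_1 and the y axis of stand, either way round below 0.12 rad)) and ((distance between block_2 and low_left below 0.012 m and z of block_2 in the frame of low_left between -0.005 and 0.005 m and angle between the x axis of block_2 and the y axis of stand, either way round below 0.12 rad) or (distance between block_2 and low_right below 0.012 m and z of block_2 in the frame of low_right between -0.005 and 0.005 m and angle between the x axis of block_2 and the y axis of stand, either way round below 0.12 rad) or (distance between block_2 and mid_centre below 0.012 m and z of block_2 in the frame of mid_centre between -0.005 and 0.005 m and angle between the x axis of block_2 and the y axis of stand, either way round below 0.12 rad) or (distance between block_2 and top_left below 0.012 m and z of block_2 in the frame of top_left between -0.005 and 0.005 m and angle between the x axis of block_2 and the y axis of stand, either way round below 0.12 rad) or (distance between block_2 and top_right below 0.012 m and z of block_2 in the frame of top_right between -0.005 and 0.005 m and angle between the x axis of block_2 and the y axis of stand, either way round below 0.12 rad)) and ((distance between block_3 and low_left below 0.012 m and z of block_3 in the frame of low_left between -0.005 and 0.005 m and angle between the x axis of block_3 and the y axis of stand, either way round below 0.12 rad) or (distance between block_3 and low_right below 0.012 m and z of block_3 in the frame of low_right between -0.005 and 0.005 m and angle between the x axis of block_3 and the y axis of stand, either way round below 0.12 rad) or (distance between block_3 and mid_centre below 0.012 m and z of block_3 in the frame of mid_centre between -0.005 and 0.005 m and angle between the x axis of block_3 and the y axis of stand, either way round below 0.12 rad) or (distance between block_3 and top_left below 0.012 m and z of block_3 in the frame of top_left between -0.005 and 0.005 m and angle between the x axis of block_3 and the y axis of stand, either way round below 0.12 rad) or (distance between block_3 and top_right below 0.012 m and z of block_3 in the frame of top_right between -0.005 and 0.005 m and angle between the x axis of block_3 and the y axis of stand, either way round below 0.12 rad)) and ((distance between block_4 and low_left below 0.012 m and z of block_4 in the frame of low_left between -0.005 and 0.005 m and angle between the x axis of block_4 and the y axis of stand, either way round below 0.12 rad) or (distance between block_4 and low_right below 0.012 m and z of block_4 in the frame of low_right between -0.005 and 0.005 m and angle between the x axis of block_4 and the y axis of stand, either way round below 0.12 rad) or (distance between block_4 and mid_centre below 0.012 m and z of block_4 in the frame of mid_centre between -0.005 and 0.005 m and angle between the x axis of block_4 and the y axis of stand, either way round below 0.12 rad) or (distance between block_4 and top_left below 0.012 m and z of block_4 in the frame of top_left between -0.005 and 0.005 m and angle between the x axis of block_4 and the y axis of stand, either way round below 0.12 rad) or (distance between block_4 and top_right below 0.012 m and z of block_4 in the frame of top_right between -0.005 and 0.005 m and angle between the x axis of block_4 and the y axis of stand, either way round below 0.12 rad)) and ((distance between block_5 and low_left below 0.012 m and z of block_5 in the frame of low_left between -0.005 and 0.005 m and angle between the x axis of block_5 and the y axis of stand, either way round below 0.12 rad) or (distance between block_5 and low_right below 0.012 m and z of block_5 in the frame of low_right between -0.005 and 0.005 m and angle between the x axis of block_5 and the y axis of stand, either way round below 0.12 rad) or (distance between block_5 and mid_centre below 0.012 m and z of block_5 in the frame of mid_centre between -0.005 and 0.005 m and angle between the x axis of block_5 and the y axis of stand, either way round below 0.12 rad) or (distance between block_5 and top_left below 0.012 m and z of block_5 in the frame of top_left between -0.005 and 0.005 m and angle between the x axis of block_5 and the y axis of stand, either way round below 0.12 rad) or (distance between block_5 and top_right below 0.012 m and z of block_5 in the frame of top_right between -0.005 and 0.005 m and angle between the x axis of block_5 and the y axis of stand, either way round below 0.12 rad)) and ((distance between half_1 and mid_left below 0.012 m and z of half_1 in the frame of mid_left between -0.005 and 0.005 m and (angle between the x axis of half_1 and the y axis of stand, either way round below 0.12 rad or angle between the y axis of half_1 and the y axis of stand, either way round below 0.12 rad or angle between the z axis of half_1 and the y axis of stand, either way round below 0.12 rad)) or (distance between half_1 and mid_right below 0.012 m and z of half_1 in the frame of mid_right between -0.005 and 0.005 m and (angle between the x axis of half_1 and the y axis of stand, either way round below 0.12 rad or angle between the y axis of half_1 and the y axis of stand, either way round below 0.12 rad or angle between the z axis of half_1 and the y axis of stand, either way round below 0.12 rad))) and ((distance between half_2 and mid_left below 0.012 m and z of half_2 in the frame of mid_left between -0.005 and 0.005 m and (angle between the x axis of half_2 and the y axis of stand, either way round below 0.12 rad or angle between the y axis of half_2 and the y axis of stand, either way round below 0.12 rad or angle between the z axis of half_2 and the y axis of stand, either way round below 0.12 rad)) or (distance between half_2 and mid_right below 0.012 m and z of half_2 in the frame of mid_right between -0.005 and 0.005 m and (angle between the x axis of half_2 and the y axis of stand, either way round below 0.12 rad or angle between the y axis of half_2 and the y axis of stand, either way round below 0.12 rad or angle between the z axis of half_2 and the y axis of stand, either way round below 0.12 rad))) and linear speed of each of block_1, block_2, block_3, block_4, block_5, half_1, half_2 below 0.03 m/s); the robot touches nothing.
It fails at once if the source pot, timer, reagent bottle or filter tin is moved more than 30 mm or knocked over (distance of any of source_pot, timer, bottle_f, filter_tin from where it was at the start of the episode above 0.03 m or angle between any of source_pot, timer, bottle_f, filter_tin's own z axis and vertical above 0.5 rad).
Of block_1, block_2, block_3, block_4, block_5 only 3 to 5 are there at a start; the rules pass over those that are not, and their reading is None.
At some moment in a run one of half_1, half_2 may be knocked a few centimetres aside while the robot is not near it.
Once in a run the grip may slacken for a moment while it holds something.
It also fails if it takes over 210 s, if anything falls off the work surface, if the arm or the gripper's body presses on something with over 40 N, if the wrist force passes 120 N, or if a joint passes its speed limit or range.

ROBOT

A 6-joint arm with a two-finger parallel gripper is mounted at the origin on a cart in front of the work surface, level with it; the furniture and walls round the work are solid. World frame = base frame: x ahead of the robot, y to its left, z up, the work surface at z = 0. Lengths are in m, angles in rad, forces in N, time in s.
With the tool pointing down it reaches from about 0.35 to 0.775 m from the base axis. Payload 5.5 kg.
Tool frame: the origin (TCP) lies on the centre line of the jaws, within the pads' length; the fingertips stand 11 mm ahead of it and the grasp point (between the pads) lies 8 mm behind it; z points along the fingers, y is the line along which they close (so a half turn about z gives the same grasp; the last joint's range is limited). The gripper opens to 85 mm and grips with 20 to 120 N. Pads are 22 mm wide; open, the fingers measure 114 mm over their backs; the gripper's body (76 mm by 85 mm) begins 54 mm behind the grasp point. The pads swing forward as they close: fully open they stand 13 mm farther back than shut.
Start: joints at [-1.428, 0.313, 0.046, 1.304, 0, 1.431], TCP at [0.16, -0.552, 0.242] pointing down, gripper open.
Joint ranges: [-2.76, 2.76], [-0.86, 1.69], [-1.03, 1.26], [-2.2, 2.34], [-1.47, 1.5], [-3.14, 3.14]. Speed limits (rad/s): [2.57, 2.57, 3.14, 3.14, 3.14, 3.14].

INTERFACE

Orientations are given as a unit quaternion [w, x, y, z].
In Python, from workcell import get_state, eyes, env gives the robot as it stands.
- The arm moves only by the shell command python3 -m inch 'ROWS' [OPENING] [FORCE]. ROWS is JSON, one flat list of numbers, 4 for each row, row after row: the shift along the tool's x, y, z in cm, then the turn about the tool's z in rad. A call has exactly 5 rows; each row shifts and turns the commanded pose from where the row before left it, along the tool's axes as they then stand; what a row does not reach is not made up. A row lasts 1/12 s, in which the tool goes at most 41.7 mm and 7.16 degrees, less where a joint would pass 70% of its speed; a pose out of reach is approached as far as the arm can. A call is refused whole if a number of a shift passes 4.17 or a number of a turn 0.125, either way. A call with a gripper value outside its range is refused whole. OPENING is the opening, from -1 (shut) to 1 (fully open), set as the call begins (- or left out, the last holds). The fingers move at their own pace and stop on an object; FORCE is the grip in N (left out, the last holds). Time passes only in rows, so rows that do not move let the fingers close, or fill a call up. It gives the time, the measured TCP pose, the force, the opening and the grip force at its end, in the units of the state.
- get_state(): the state, without advancing time (a new reading comes with each control period).
- eyes.read_camera(name): name is "scene" or "top" or "wrist"; returns the picture (384x512x3 uint8, red, green, blue); there is no depth.
- eyes.camera_info(name): a dict with "fovy" (degrees; the focal length in pixels is half the picture's height over the tangent of half this angle, whatever the lens; pixels are square), "cx", "cy" (the principal point, pixels), "xyz" and "orientation" of the camera in the world. Camera axes: x right, y down, z forward; pixel columns grow to the right and rows downward; lengths in m; the calibration is good to about 2 mm. A picture is of the moment at which its call begins: read the wrist's pose just before it. camera_info takes no time and is no camera call; for the wrist camera it gives the pose at the moment of the call.
- env.hand_in(): hands the job in; it is judged then, once.
The state is a dict: "clock": time; "joint_pos": joint angles; "qvel": joint speeds; "tau": joint torques, N m; "tcp_pos": TCP position; "orientation": TCP orientation; "wrist_force": force on the tool from outside, world axes, zero at the start; "ft_torque": the same for the moment, N m; "finger_gap": finger opening in m; "grip_force": force on a finger pad.
Only numpy, scipy, OpenCV 4.12 (cv2) and the standard library are available. Lean on these libraries where they do the work, as an engineer would, in place of code of your own. Each camera call takes 0.05 s, during which the arm holds its last target. There are 200 camera calls.

## Working session

There is one attempt and no reset: what is moved stays moved. The work goes in short steps, Python scripts to look and compute and a shell command to move; the robot and the scene stay as the last step left them, time stands still between calls to the robot, and variables do not carry over. Pictures are saved under pics/ and viewed, at most 14 in all, crops included, and the job is handed in when it is done.

```bash
mkdir -p pics; ls; python3 - <<'E'
from workcell import get_state, eyes, env
import cv2
print(get_state())
for n in ("scene","top","wrist"):
    print(n,eyes.camera_info(n)); im=eyes.read_camera(n)
    cv2.imwrite(f"pics/{n}0.png",im[:,:,::-1])
a=cv2.imread("pics/scene0.png");b=cv2.imread("pics/top0.png")
E
```

```text
pics
{'clock': 0.0, 'joint_pos': array([-1.42758392e+00,  3.14014835e-01,  4.49851251e-02,  1.30363625e+00,
        8.50446883e-06,  1.43122687e+00]), 'qvel': array([ 7.80512799e-05,  2.53421339e-04,  6.04424361e-04,  3.15907787e-05,
       -2.58458891e-04, -1.10017696e-03]), 'tau': array([-3.99302189e-05, -4.80628538e+01,  2.98532259e+01,  1.93014886e-02,
       -7.57444786e-05,  1.82917506e-05]), 'tcp_pos': array([ 0.16037864, -0.55165688,  0.24140318]), 'orientation': array([-9.34821231e-04,  9.90020512e-01,  1.40920235e-01,  2.54948417e-06]), 'wrist_force': array([0.32770211, 0.17811177, 0.59333191]), 'ft_torque': array([0.00669872, 0.00250661, 0.02467587]), 'grip_force': 0.0, 'finger_gap': 0.08548229527337725}
scene {'fovy': 55.26626207673674, 'cx': 264.2760567194706, 'cy': 187.31975858176136, 'xyz': array([0.44534093, 0.47607745, 1.04022908]), 'orientation': array([ 0.0400066 , -0.16179797,  0.95529461, -0.2441989 ])}
top {'fovy': 42.04773992890468, 'cx': 251.50235903218797, 'cy': 190.763889964055, 'xyz': array([ 0.42485267, -0.00344815,  1.66819315]), 'orientation': array([ 0.04380288, -0.69648817,  0.71535484, -0.03539768])}
wrist {'fovy': 58.06504647275703, 'cx': 260.5643643132685, 'cy': 189.5935897961267, 'xyz': array([ 0.23303057, -0.53114753,  0.37376224]), 'orientation': array([ 0.11954108,  0.79066311, -0.59357313, -0.09073429])}
```

View pics/top0.png

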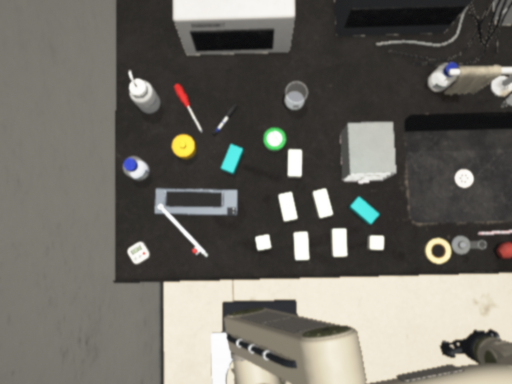

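View pics/scene0.png

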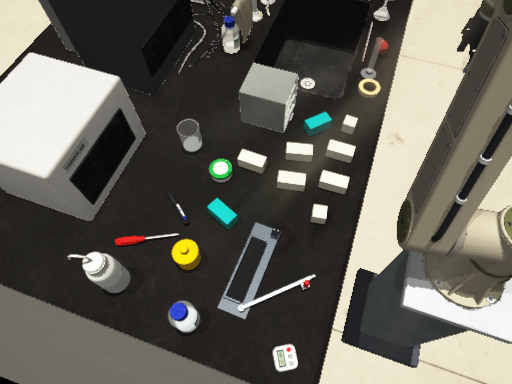

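The top view shows five ivory full blocks at (295,163), (288,206), (322,203), (301,246) and (340,242), and ivory halves at (263,242) and (376,242). The turquoise look-alikes at (232,158) and (365,210) stay where they are. The stand is near (197,202), its hinge at (160,207) and its knob at (195,251). The scene view shows the same set, with the knob at (306,285).

```bash
cat > h.py <<'E'
import numpy as np, cv2
from scipy.spatial.transform import Rotation as R
from scipy.optimize import minimize
from workcell import get_state, eyes, env
def cam(n):
    i=eyes.camera_info(n); f=192/np.tan(np.radians(i["fovy"]/2)); q=i["orientation"]
    return dict(K=np.array([[f,0,i["cx"]],[0,f,i["cy"]],[0,0,1]]),R=R.from_quat([*q[1:],q[0]]).as_matrix(),t=np.array(i["xyz"]))
def proj(c,P): 
    p=(np.atleast_2d(P)-c["t"])@c["R"]@c["K"].T; return p[:,:2]/p[:,2:]
def back(c,uv,z):
    d=c["R"]@np.linalg.inv(c["K"])@[*uv,1]; return c["t"]+d*(z-c["t"][2])/d[2]
def tri(obs): # [(cam,uv),...] -> point, residual mm
    A=np.zeros((3,3));b=np.zeros(3);L=[]
    for c,uv in obs:
        d=c["R"]@np.linalg.inv(c["K"])@[*uv,1]; d/=np.linalg.norm(d); M=np.eye(3)-np.outer(d,d); A+=M;b+=M@c["t"];L.append((M,c["t"]))
    p=np.linalg.solve(A,b); return p,[1000*np.linalg.norm(M@(p-t)) for M,t in L]
def shot(n,save=None):
    c=cam(n); im=eyes.read_camera(n)[:,:,::-1].copy()
    if save: cv2.imwrite(f"pics/{save}.png",im)
    return c,im
def ivory(im):
    h=cv2.cvtColor(im,cv2.COLOR_BGR2HSV); m=((h[:,:,1]<75)&(h[:,:,2]>125)).astype(np.uint8)
    return m
def corners(x,y,z,yaw,L):
    s=np.array([[a,b,c] for a in(-1,1) for b in(-1,1) for c in(-1,1)])*[L/2,.022,.022]
    return s@R.from_euler('z',yaw).as_matrix().T+[x,y,z]
def fit(views,p0,L,zfree=True,z0=.022):
    """views [(cam,mask)], p0 x,y,yaw ; silhouette fit -> x,y,yaw,z,cost"""
    S=4; data=[]
    for c,m in views:
        u=proj(c,corners(p0[0],p0[1],z0,p0[2],L)); a=np.maximum(np.floor(u.min(0)-8),0).astype(int); e=np.ceil(u.max(0)+8).astype(int)
        data.append((c,a,cv2.resize(m[a[1]:e[1],a[0]:e[0]],None,fx=S,fy=S,interpolation=cv2.INTER_NEAREST).astype(np.float32)))
    def cost(p):
        z=p[3]/100 if zfree else z0; s=0
        for c,a,m in data:
            u=(proj(c,corners(p[0]/100,p[1]/100,z,p[2]/10,L))-a+.5)*S-.5
            h=cv2.convexHull(u.astype(np.float32)); g=np.zeros(m.shape,np.float32)
            cv2.fillConvexPoly(g,np.round(h*16).astype(np.int32),1,shift=4); s+=np.abs(g-m).sum()/g.sum()
        return s
    x0=[p0[0]*100,p0[1]*100,p0[2]*10]+([z0*100] if zfree else [])
    n=len(x0); sim=np.vstack([x0]+[np.array(x0)+np.eye(n)[i]*[.6,.6,1.2,.5][i] for i in range(n)])
    r=minimize(cost,x0,method='Nelder-Mead',options=dict(initial_simplex=sim,xatol=.005,fatol=1e-4,maxiter=400))
    p=r.x; return p[0]/100,p[1]/100,p[2]/10,(p[3]/100 if zfree else z0),r.fun
E
python3 - <<'E'
from h import *
ct,a=cam("top"),cv2.imread("pics/top0.png"); cs,b=cam("scene"),cv2.imread("pics/scene0.png")
ma,mb=ivory(a),ivory(b)
for n,uv,L in [("A",(295,163),.088),("B",(288,206),.088),("C",(322,203),.088),("D",(301,246),.088),("E",(340,242),.088),("h1",(263,242),.043),("h2",(376,242),.043)]:
    g=back(ct,uv,.04); num,lab=cv2.connectedComponents(ma); m=(lab==lab[uv[1],uv[0]]).astype(np.uint8)
    pts=np.array([back(ct,(q[0],q[1]),.04)[:2] for q in np.argwhere(m)[:,::-1]],np.float32)
    (cx,cy),(w,h),ang=cv2.minAreaRect(pts); yaw=np.radians(ang)+(np.pi/2 if h>w else 0)
    us=proj(cs,[cx,cy,.03])[0].astype(int); _,l2=cv2.connectedComponents(mb); m2=(l2==l2[us[1],us[0]]).astype(np.uint8)
    r=fit([(ct,m),(cs,m2)],(cx,cy,yaw),L); r0=fit([(ct,m),(cs,m2)],(cx,cy,yaw),L,False)
    print(n,us,m.sum(),m2.sum(),np.round(r,3),np.round(r0,3))
for n,uv in [("hinge",(160,207)),("standTL",(156,189)),("TR",(237,189)),("BR",(237,214)),("knob",(195,251))]: print(n,back(ct,uv,.01))
print("knob",tri([(ct,(195,251)),(cs,(306,285))]))
im=cv2.hconcat([cv2.resize(a[175:270,140:270],None,fx=4,fy=4,interpolation=2)[:380],cv2.resize(b[215:330,210:325],None,fx=3.3,fy=3.3,interpolation=2)[:380,:280]])
cv2.imwrite("pics/s1.png",im[:600,:800]);print(im.shape)
E
```

```text
A [251 159] 419 328 [ 0.7   -0.131  3.08   0.024  0.461] [ 0.701 -0.132  3.082  0.022  0.46 ]
B [290 179] 436 358 [ 0.554 -0.103  0.194  0.027  0.429] [ 0.555 -0.103  0.193  0.022  0.429]
C [298 150] 435 312 [ 0.563 -0.219  0.231  0.025  0.459] [ 0.564 -0.219  0.224  0.022  0.46 ]
D [333 180] 449 361 [ 0.425 -0.143  0.016  0.027  0.456] [ 0.425 -0.143  0.025  0.022  0.46 ]
E [339 149] 444 318 [ 0.433 -0.267  0.002  0.026  0.47 ] [ 0.433 -0.268  0.004  0.022  0.467]
h1 [318 212] 228 203 [ 0.44  -0.018  0.098  0.03   0.528] [ 0.439 -0.019  0.155  0.022  0.538]
h2 [348 122] 230 138 [ 0.429 -0.388  1.516  0.025  0.549] [ 0.43  -0.389  1.54   0.022  0.558]
hinge [0.56561145 0.32049302 0.01      ]
standTL [0.6264551  0.33359316 0.01      ]
TR [0.61898234 0.06217709 0.01      ]
BR [0.53533549 0.06407895 0.01      ]
knob [0.4168298  0.20550903 0.01      ]
knob (array([0.41644453, 0.20341219, 0.02687181]), [np.float64(0.4677800917920995), np.float64(0.4677800917920132)])
(380, 800, 3)
```

View pics/s1.png

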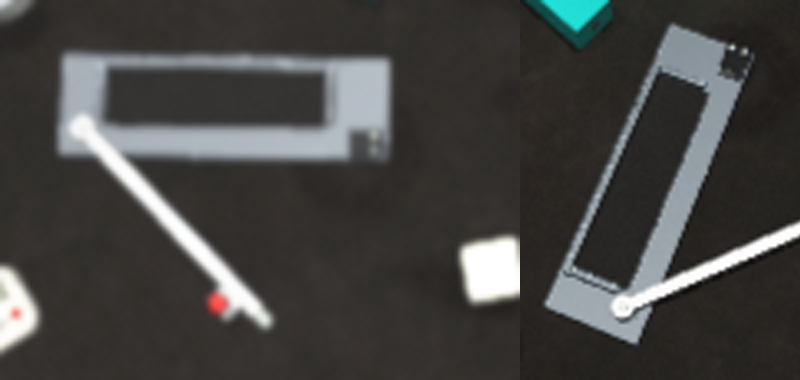

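The stand crop shows the plate corners at about (155.5,188), (237.5,189.5), (154.5,214) and (237.5,215) px in the top view. The hinge is at left front, the roller at right front, and the red knob sits beside the swung-out bar at (194.5,251). All five ivory blocks plus both halves are confirmed by size and height. I'll move over the blocks for a wrist view.

```bash
python3 -m inch '[0,0,0,0.095, 0,0,0,0.095, 0,0,0,0.093, 2.3,-3,-0.5,0, 2.3,-3,-0.5,0]' 0.5
python3 -m inch '[2.4,-3,-0.5,0, 2.4,-3,-0.5,0, 2.4,-3,-0.5,0, 2.4,-3,-0.5,0, 2.4,-3,-0.5,0]'
python3 -m inch '[2.4,-3,-0.5,0, 2.4,-3,-0.5,0, 2.4,-3,-0.5,0, 2.4,-3,-0.5,0, 0,0,0,0]'
python3 - <<'E'
from h import *
c,im=shot("wrist","w1"); print(c,get_state()["joint_pos"])
E
```

```text
clock: 0.57
tcp_pos: [0.2059, -0.4923, 0.2511]
orientation: [-0.001, 1.0, -0.002, -0.0]
wrist_force: [0.1, 0.3, -0.4]
finger_gap: 0.0641
grip_force: 0.0
clock: 0.98
tcp_pos: [0.3272, -0.3405, 0.2774]
orientation: [-0.0, 1.0, -0.0, -0.0]
wrist_force: [1.3, -0.7, -0.1]
finger_gap: 0.0642
grip_force: 0.0
clock: 1.4
tcp_pos: [0.4256, -0.2175, 0.2982]
orientation: [-0.001, 1.0, 0.004, 0.001]
wrist_force: [-0.4, -0.2, 0.5]
finger_gap: 0.0642
grip_force: 0.0
{'K': array([[345.91395101,   0.        , 260.56436431],
       [  0.        , 345.91395101, 189.5935898 ],
       [  0.        ,   0.        ,   1.        ]]), 'R': array([[ 7.07050520e-03, -9.55615453e-01, -2.94532027e-01],
       [-9.99974764e-01, -6.96058759e-03, -1.42151504e-03],
       [-6.91694229e-04,  2.94534645e-01, -9.55640552e-01]]), 't': array([ 0.50091772, -0.21739094,  0.43062138])} [-6.46093074e-01  1.11863357e-01 -7.41181598e-02  1.38405394e+00
  2.92801859e-04  2.48930798e+00]
```

View pics/w1.png

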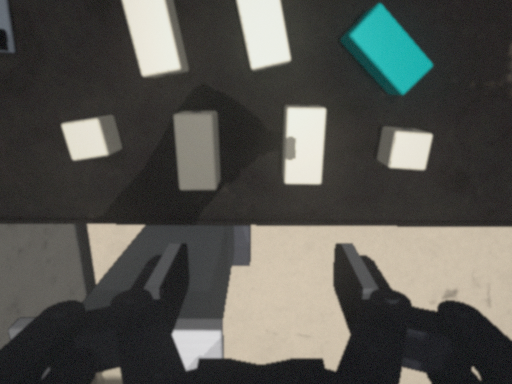

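The wrist view shows D at (198,150) and E at (304,145), the halves at (92,138) and (405,148), and the ends of B and C at the top edge. Turquoise is at (388,50).

```bash
cat >> h.py <<'E'
def mask(im,thr=80):
    h=cv2.cvtColor(im,cv2.COLOR_BGR2HSV); return ((h[:,:,1]<75)&(h[:,:,2]>thr)).astype(np.uint8)
def comp(m,uv):
    _,l=cv2.connectedComponents(m); u,v=np.round(uv).astype(int); return (l==l[v,u]).astype(np.uint8)
E
python3 - <<'E'
from h import *
ct,a=cam("top"),cv2.imread("pics/top0.png"); cs,b=cam("scene"),cv2.imread("pics/scene0.png"); cw,w=cam("wrist"),cv2.imread("pics/w1.png")
for n,x,y,yaw,L in [("A",.7,-.131,-.06,.088),("B",.554,-.103,.194,.088),("C",.563,-.219,.231,.088),("D",.425,-.143,.016,.088),("E",.433,-.267,.002,.088),("h1",.44,-.018,.1,.043),("h2",.429,-.388,1.516,.043)]:
    P=[x,y,.04]; v=[(ct,comp(mask(a),proj(ct,P)[0])),(cs,comp(mask(b),proj(cs,P)[0]))]
    print(n,np.round(fit(v,(x,y,yaw),L),3),end=' ')
    if n in("D","E","h1","h2"):
        vw=[(cw,comp(mask(w),proj(cw,P)[0]))]
        print("W",np.round(fit(vw,(x,y,yaw),L,False),3),"W+T",np.round(fit(vw+v[:1],(x,y,yaw),L),3),end='')
    print()
E
```

```text
A [ 0.698 -0.131 -0.03   0.024  0.196] 
B [ 0.554 -0.103  0.205  0.024  0.242] 
C [ 0.562 -0.218  0.241  0.022  0.225] 
D [ 0.426 -0.142  0.021  0.024  0.258] W [ 0.423 -0.145  0.005  0.022  0.055] W+T [ 0.422 -0.144  0.009  0.017  0.252]
E [ 0.434 -0.266 -0.019  0.023  0.222] W [ 0.43  -0.27  -0.007  0.022  0.023] W+T [ 0.431 -0.269 -0.027  0.028  0.21 ]
h1 [ 0.439 -0.019  0.148  0.025  0.435] W [ 0.437 -0.022  0.135  0.022  0.048] W+T [ 0.438 -0.022  0.146  0.024  0.429]
h2 [ 0.43  -0.388  1.447  0.022  0.257] W [ 0.426 -0.39   1.488  0.022  0.045] W+T [ 0.428 -0.386  1.448  0.029  0.26 ]
```

```bash
python3 -m inch '[-0.15,-3.6,1.5,0, -0.15,-3.65,1.5,0, 0,0,4,0, 0,0,4,0, 0,0,4,0]'
python3 -m inch '[0,0,4,0, 0,0,4,0, 0,0,1,0, 0,0,0,0, 0,0,0,0]'
```

```text
clock: 1.87
tcp_pos: [0.4192, -0.1501, 0.1462]
orientation: [0.001, 1.0, 0.0, 0.001]
wrist_force: [0.7, -0.1, -0.7]
finger_gap: 0.0643
grip_force: 0.0
clock: 2.28
tcp_pos: [0.4185, -0.1503, 0.0568]
orientation: [-0.0, 1.0, -0.001, -0.001]
wrist_force: [0.3, 0.1, -0.9]
finger_gap: 0.0643
grip_force: 0.0
```

```bash
python3 -m inch '[0.45,-0.5,1.2,0, 0,0,1,0, 0,0,1,0, 0,0,0,0, 0,0,0,0]'
python3 -m inch '[0,0,0,0, 0,0,0,0, 0,0,0,0, 0,0,0,0, 0,0,0,0]' -1 50
python3 -m inch '[0,0,0,0, 0,0,-3,0, 0,0,-4,0, 0,0,-4,-0.12, 0,0,0,-0.12]'
python3 -m inch '[0,0,-2,-0.12, 0,0,-2,-0.12, 0,0,-2,-0.12, 0,0,-2,-0.12, 0,0,-2,-0.12]'
python3 -m inch '[0,0,0,-0.12, 0,0,0,-0.12, 0,0,0,-0.12, 0,0,0,-0.12, 0,0,0,-0.12]'
```

```text
clock: 2.7
tcp_pos: [0.4248, -0.1456, 0.0265]
orientation: [0.001, 1.0, -0.0, 0.001]
wrist_force: [-0.6, -0.9, 0.6]
finger_gap: 0.0641
grip_force: 0.0
clock: 3.12
tcp_pos: [0.4252, -0.1454, 0.0268]
orientation: [0.001, 1.0, -0.0, 0.001]
wrist_force: [-0.5, -0.2, 6.3]
finger_gap: 0.0433
grip_force: 51.8
clock: 3.53
tcp_pos: [0.428, -0.147, 0.1429]
orientation: [0.004, 0.992, 0.122, 0.005]
wrist_force: [1.6, -0.9, -1.6]
finger_gap: 0.0433
grip_force: 52.1
clock: 3.95
tcp_pos: [0.4237, -0.1447, 0.2368]
orientation: [0.0, 0.912, 0.41, 0.0]
wrist_force: [0.5, 1.0, -1.1]
finger_gap: 0.0434
grip_force: 51.8
clock: 4.37
tcp_pos: [0.4238, -0.1448, 0.2358]
orientation: [0.0, 0.75, 0.662, 0.0]
wrist_force: [0.3, 0.3, -2.4]
finger_gap: 0.0433
grip_force: 52.1
```

```bash
python3 -m inch '[0,0,-2,-0.097, 2.8,2.3,-1,0, 2.8,2.3,-1,0, 2.8,2.3,-1,0, 2.8,2.3,-1,0]'
python3 -m inch '[2.8,2.3,0,0, 2.8,2.3,0,0, 0,0,0,0, 0,0,0,0, 0,0,0,0]'
python3 - <<'E'
from h import *
c,im=shot("wrist","w2"); np.save("w2.npy",c,allow_pickle=True)
E
python3 -m inch '[3.5,0,0,0, 3.5,0,0,0, 3,0,0,0, 0,0,0,0, 0,0,0,0]'
python3 - <<'E'
from h import *
c,im=shot("wrist","w3"); np.save("w3.npy",c,allow_pickle=True)
cv2.imwrite("pics/w23.png",cv2.hconcat([cv2.imread("pics/w2.png")[:,60:460],cv2.imread("pics/w3.png")[:,60:460]]))
E
```

```text
clock: 4.78
tcp_pos: [0.5204, -0.0349, 0.2965]
orientation: [0.001, 0.719, 0.695, 0.0]
wrist_force: [0.5, -1.5, -1.6]
finger_gap: 0.0431
grip_force: 51.9
clock: 5.2
tcp_pos: [0.5671, 0.0184, 0.2951]
orientation: [-0.0, 0.719, 0.695, -0.001]
wrist_force: [-1.1, -1.0, -2.1]
finger_gap: 0.0436
grip_force: 57.3
clock: 5.67
tcp_pos: [0.5703, 0.1185, 0.2957]
orientation: [0.0, 0.719, 0.695, -0.0]
wrist_force: [0.4, -0.8, -2.1]
finger_gap: 0.043
grip_force: 57.4
```

View pics/w23.png

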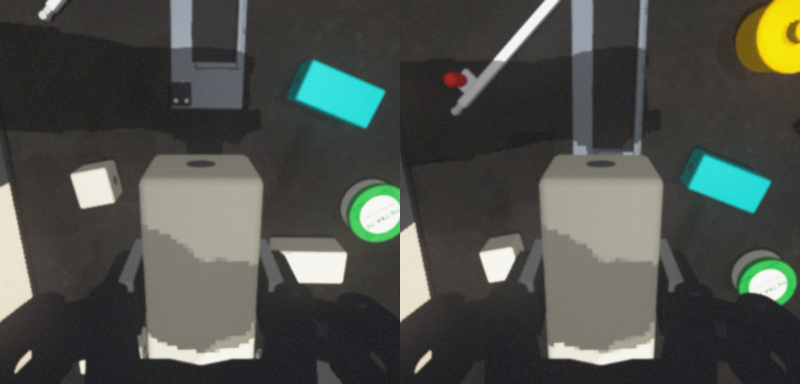

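Both wrist views show the stand's front and back edges. In w3 they are at columns 632 and 708 of the full frame's right half, so about cols 232 and 306. In w2 the right plate end is at row 107 and the roller at about (240,93). The knob in w3 is at (115,79) in the full frame. I'll enlarge the end of the stand.

```bash
python3 - <<'E'
from h import *
a=cv2.imread("pics/w2.png")[0:120,215:315];b=cv2.imread("pics/w3.png")[0:160,220:320]
z=lambda i:cv2.convertScaleAbs(cv2.resize(i,None,fx=3.75,fy=3.75,interpolation=2),alpha=1.8)
A=z(a);B=z(b);A=cv2.copyMakeBorder(A,0,B.shape[0]-A.shape[0],0,0,0)
cv2.imwrite("pics/c4.png",cv2.hconcat([A,B]))
h=cv2.cvtColor(cv2.imread("pics/w3.png"),6)
for r in (20,110): print(r,h[r,222:320].tolist())
h=cv2.cvtColor(cv2.imread("pics/w2.png"),6)
print(h[50:118,265].tolist()); print(h[50:118,290].tolist()); print(h[80,222:315].tolist())
E
```

```text
20 [56, 60, 56, 60, 60, 61, 62, 61, 66, 100, 130, 154, 156, 157, 156, 158, 159, 158, 158, 157, 159, 158, 158, 159, 158, 159, 159, 159, 156, 149, 127, 91, 67, 60, 61, 62, 59, 61, 61, 60, 60, 60, 57, 61, 62, 59, 60, 59, 59, 61, 63, 57, 59, 58, 61, 58, 58, 58, 57, 58, 57, 57, 58, 54, 58, 55, 57, 61, 58, 59, 61, 58, 57, 54, 52, 54, 73, 115, 145, 158, 159, 154, 140, 137, 121, 88, 63, 54, 58, 54, 53, 54, 53, 52, 55, 51, 56, 54]
110 [40, 37, 35, 40, 39, 35, 41, 37, 42, 47, 59, 80, 86, 86, 88, 89, 89, 88, 89, 88, 89, 89, 87, 88, 88, 90, 91, 92, 88, 78, 66, 47, 41, 36, 42, 40, 40, 40, 38, 42, 41, 41, 39, 41, 39, 36, 41, 40, 42, 39, 41, 37, 38, 39, 45, 44, 37, 38, 42, 39, 41, 42, 39, 41, 38, 41, 38, 40, 41, 46, 40, 44, 45, 62, 77, 88, 90, 87, 87, 79, 67, 52, 40, 38, 37, 43, 47, 48, 42, 47, 47, 45, 42, 42, 36, 44, 41, 45]
[42, 44, 34, 44, 45, 37, 41, 43, 45, 43, 49, 56, 73, 87, 95, 94, 88, 82, 74, 85, 89, 94, 94, 95, 95, 94, 95, 95, 95, 93, 91, 94, 97, 96, 96, 94, 96, 96, 94, 95, 94, 97, 96, 93, 96, 96, 94, 94, 98, 92, 94, 95, 94, 96, 94, 93, 90, 84, 65, 44, 37, 37, 37, 36, 39, 36, 36, 36]
[50, 44, 45, 44, 46, 40, 41, 44, 41, 38, 43, 47, 64, 84, 99, 97, 90, 84, 74, 78, 89, 97, 96, 99, 96, 98, 96, 100, 96, 98, 98, 97, 100, 97, 97, 97, 96, 98, 96, 98, 96, 98, 96, 97, 97, 98, 97, 96, 99, 98, 99, 99, 98, 97, 97, 95, 95, 90, 77, 60, 45, 39, 38, 40, 32, 41, 43, 41]
[38, 37, 42, 38, 38, 40, 42, 38, 53, 63, 82, 84, 89, 88, 88, 88, 91, 89, 91, 98, 102, 99, 95, 89, 93, 91, 93, 93, 92, 91, 93, 94, 93, 93, 92, 95, 94, 94, 95, 94, 93, 93, 91, 91, 93, 93, 92, 94, 97, 98, 98, 98, 97, 94, 97, 97, 95, 96, 98, 99, 96, 96, 97, 95, 94, 97, 97, 99, 98, 98, 98, 99, 100, 97, 101, 99, 96, 97, 99, 97, 86, 63, 47, 41, 37, 37, 39, 40, 51, 53, 51, 52, 57]
```

View pics/c4.png

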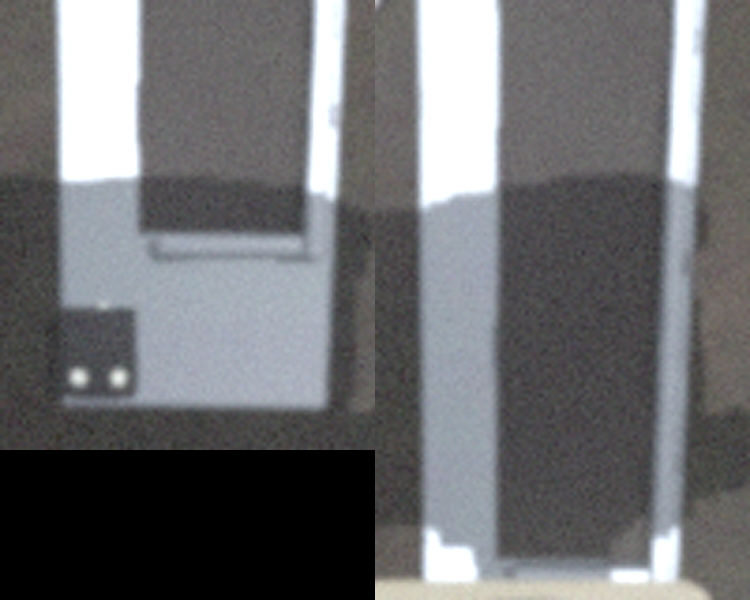

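```bash
python3 - <<'E'
from h import *
c2=np.load("w2.npy",allow_pickle=True).item();c3=np.load("w3.npy",allow_pickle=True).item()
f=lambda c,u,v,z:np.round(back(c,(u,v),z)[:2]*1000,1)
for r,cols in((20,(231.3,252.6,298.6,306.7)),(110,(232.7,251.7,295,302.5))):
  for z in (0,.008,.018): print("w3",r,z,[f(c3,u,r,z).tolist() for u in cols])
print("w2 end edge",[f(c2,u,r,z).tolist() for z in(0,.008) for u,r in((265,108),(290,108.7))])
print("w2 stop inner edge",[f(c2,u,r,z).tolist() for z in(.008,.018) for u,r in((265,61.8),(290,62))])
print("w2 row80",[f(c2,u,80,.008).tolist() for u in(231.2,303)])
# knob: red centroid top0/scene/w3
for n,c in(("top0",cam("top")),("scene0",cam("scene")),("w2",c2),("w3",c3)):
    im=cv2.imread(f"pics/{n}.png");h=cv2.cvtColor(im,40);m=(((h[:,:,0]<8)|(h[:,:,0]>172))&(h[:,:,1]>150)&(h[:,:,2]>60)).astype(np.uint8)
    k,l,s,ce=cv2.connectedComponentsWithStats(m); print(n,[(s[i,4],ce[i].round(1).tolist()) for i in range(1,k) if s[i,4]>12])
E
```

```text
w3 20 0 [[541.8, 261.5], [565.8, 260.7], [617.5, 259.0], [626.6, 258.7]]
w3 20 0.008 [[542.4, 260.2], [565.9, 259.5], [616.6, 257.8], [625.6, 257.5]]
w3 20 0.018 [[543.2, 258.7], [566.1, 257.9], [615.6, 256.2], [624.3, 256.0]]
w3 110 0 [[537.8, 162.7], [560.7, 161.9], [613.1, 160.2], [622.1, 159.9]]
w3 110 0.008 [[538.4, 163.3], [561.0, 162.5], [612.3, 160.8], [621.2, 160.5]]
w3 110 0.018 [[539.3, 164.0], [561.3, 163.3], [611.4, 161.6], [620.0, 161.3]]
w2 end edge [[573.2, 63.8], [603.3, 62.0], [573.2, 64.3], [602.7, 62.5]]
w2 stop inner edge [[574.7, 115.6], [603.1, 114.5], [574.6, 115.1], [602.3, 114.0]]
w2 row80 [[535.1, 97.2], [618.0, 94.4]]
top0 [(np.int32(194), [181.3, 94.3]), (np.int32(189), [505.0, 249.9]), (np.int32(13), [193.4, 250.6])]
scene0 [(np.int32(51), [384.0, 45.3]), (np.int32(246), [128.7, 239.8]), (np.int32(30), [306.1, 283.1])]
w2 []
w3 [(np.int32(267), [114.0, 79.2])]
```

```bash
python3 - <<'E'
from h import *
c2=np.load("w2.npy",allow_pickle=True).item();c3=np.load("w3.npy",allow_pickle=True).item();ct=cam("top");cs=cam("scene")
f=lambda c,u,v,z:np.round(back(c,(u,v),z)[:2]*1000,1).tolist()
print("hinge top",f(ct,160.25,206.75,.02),"tri",tri([(ct,(160.25,206.75)),(cs,(240.9,308))]))
print("housing top corners",[f(c2,u,v,.027) for u,v in((231.5,105.3),(251,105.3),(231.5,82.5),(251,82.5))])
print("tray top-view corners",[f(ct,140+u/4,175+v/4,.010) for u,v in((104,66),(104,126),(328,70),(326,128))])
print("knob top0/w3 tri",tri([(ct,(193.9,250.8)),(c3,(114,79.2))]), f(c3,114,79.2,.040),f(ct,194,250.7,.05))
E
```

```text
hinge top [565.6, 317.7] tri (array([0.56497998, 0.31805855, 0.01774809]), [np.float64(0.7841934109651972), np.float64(0.7841934109653018)])
housing top corners [[535.4, 69.9], [557.3, 69.2], [536.8, 94.4], [558.4, 93.7]]
tray top-view corners [[617.1, 300.1], [566.7, 300.4], [608.6, 112.6], [560.1, 115.2]]
knob top0/w3 tri (array([0.41809915, 0.2031476 , 0.04602772]), [np.float64(1.4056296014999192), np.float64(1.4056296014999021)]) [416.1, 201.9] [418.1, 203.7]
```

```bash
python3 -m inch '[0,0,0,0.012, 3.5,0.4,1,0, 3.5,0.4,1,0, 3.4,0.4,1,0, 3.3,0.2,1,0]'
python3 -m inch '[0,0,4,0, 0,0,4,0, 0,0,4,0, 0,0,4,0, 0,0,2.5,0]'
python3 -m inch '[0,0,0,0, 0,0,0,0, 0,0,0,0, 0,0,0,0, 0,0,0,0]'
```

```text
clock: 6.13
tcp_pos: [0.5923, 0.2539, 0.2552]
orientation: [0.0, 0.725, 0.689, 0.0]
wrist_force: [1.0, -0.6, -1.2]
finger_gap: 0.0434
grip_force: 57.5
clock: 6.55
tcp_pos: [0.5894, 0.2521, 0.066]
orientation: [-0.001, 0.724, 0.69, -0.002]
wrist_force: [0.9, -0.1, -2.2]
finger_gap: 0.0428
grip_force: 57.5
clock: 6.97
tcp_pos: [0.5934, 0.2548, 0.0732]
orientation: [0.001, 0.723, 0.69, 0.002]
wrist_force: [0.1, -0.1, -1.4]
finger_gap: 0.0431
grip_force: 57.4
```

```bash
python3 -m inch '[0,-0.25,1.5,0, 0,0,1,0, 0,0,0.5,0, 0,0,0,0, 0,0,0,0]'
python3 -m inch '[0,0,0.3,0, 0,0,0.3,0, 0,0,0.2,0, 0,0,0,0, 0,0,0,0]'
```

```text
clock: 7.38
tcp_pos: [0.5887, 0.2547, 0.0402]
orientation: [-0.0, 0.723, 0.691, -0.0]
wrist_force: [-0.4, -0.1, -1.3]
finger_gap: 0.0431
grip_force: 57.5
clock: 7.8
tcp_pos: [0.5897, 0.2549, 0.0349]
orientation: [0.001, 0.723, 0.691, 0.001]
wrist_force: [-3.6, -1.4, 11.6]
finger_gap: 0.0432
grip_force: 59.0
```

```bash
python3 -m inch '[0,0,0,0, 0,0,0,0, 0,0,0,0, 0,0,0,0, 0,0,-0.5,0]' 0.4
python3 -m inch '[0,0,-4,0, 0,0,-4,0, 0,0,-4,0, 0,0,-4,0, 0,0,-1,0]'
python3 - <<'E'
from h import *
c,im=shot("wrist","w5"); x,y=.592,.253
print(np.round(fit([(c,comp(mask(im,85),proj(c,[x,y,.05])[0]))],(x,y,1.525),.088,False,.030),4))
E
python3 -m inch '[-4,-0.25,0,0, -4,-0.25,0,0, -4,-0.25,0,0, -4,-0.25,0,0, -4,-0.25,0,0]'
python3 -m inch '[-4.1,-0.25,0,0, -4.1,-0.25,0,0, -4,-0.25,0,0, -4,-0.25,0,0, 0,0,0,0.12]'
python3 -m inch '[0,0,0,0.12, 0,0,0,0.12, 0,0,0,0.12, 0,0,0,0.12, 0,0,0,0.12]'
python3 -m inch '[0,0,0,0.12, 0,0,0,0.12, 0,0,0,0.12, 0,0,0,0.12, 0,0,0,0.12]'
python3 -m inch '[0,0,0,0, 0,0,0,0, 0,0,0,0, 0,0,0,0, 0,0,0,0]'
python3 - <<'E'
from h import *
print(get_state()["tcp_pos"])
c,im=shot("wrist","w6"); x,y=.551,-.106
print(np.round(fit([(c,comp(mask(im,85),proj(c,[x,y,.044])[0]))],(x,y,.2),.088,False),4))
E
```

```text
clock: 8.22
tcp_pos: [0.588, 0.2544, 0.0361]
orientation: [-0.0, 0.723, 0.691, -0.001]
wrist_force: [-1.1, 0.1, -0.1]
finger_gap: 0.0601
grip_force: 0.0
clock: 8.63
tcp_pos: [0.5916, 0.2556, 0.2153]
orientation: [0.003, 0.723, 0.691, 0.005]
wrist_force: [0.4, -0.1, 0.9]
finger_gap: 0.0599
grip_force: 0.0
[0.5892 0.2536 1.5218 0.03   0.402 ]
clock: 9.1
tcp_pos: [0.5662, 0.054, 0.2064]
orientation: [-0.0, 0.723, 0.691, -0.0]
wrist_force: [1.0, -1.2, 0.6]
finger_gap: 0.0597
grip_force: 0.0
clock: 9.52
tcp_pos: [0.5488, -0.1124, 0.2064]
orientation: [0.001, 0.765, 0.644, -0.001]
wrist_force: [0.7, 1.1, -0.1]
finger_gap: 0.0594
grip_force: 0.0
clock: 9.93
tcp_pos: [0.5492, -0.1059, 0.2063]
orientation: [-0.0, 0.921, 0.389, -0.001]
wrist_force: [1.5, -0.2, -0.2]
finger_gap: 0.0599
grip_force: 0.0
clock: 10.35
tcp_pos: [0.5493, -0.1057, 0.2063]
orientation: [-0.0, 0.995, 0.099, -0.001]
wrist_force: [0.2, -0.1, -0.3]
finger_gap: 0.0596
grip_force: 0.0
clock: 10.77
tcp_pos: [0.5497, -0.1058, 0.2071]
orientation: [-0.0, 0.995, 0.103, -0.0]
wrist_force: [-0.4, 0.3, 0.4]
finger_gap: 0.0598
grip_force: 0.0
[ 0.54966259 -0.10584506  0.20713824]
[ 0.5532 -0.1032  0.1809  0.022   0.0276]
```

```bash
python3 - <<'E'
import cv2
cv2.imwrite("pics/w56.png",cv2.hconcat([cv2.imread("pics/w5.png")[:,60:460],cv2.imread("pics/w6.png")[:,60:460]]))
E
```

```text
(no output)
```

View pics/w56.png

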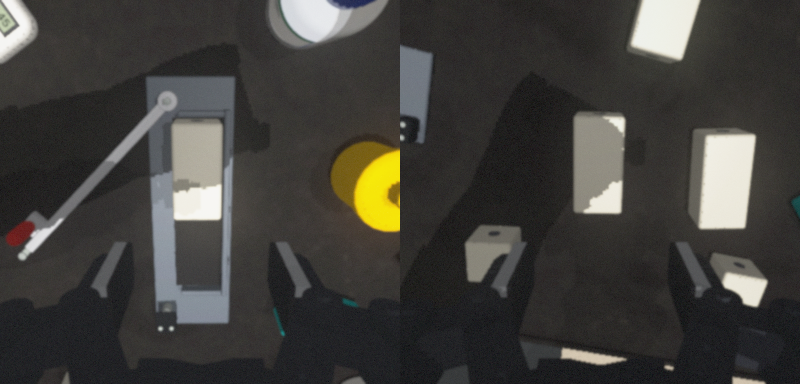

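w5 shows the first block lying square in the tray, with top face at about rows 120–220, and the keeper swung out at lower left. w6 shows block B at (600,163) between the fingers, with C at (722,180) to its right, A at (665,25) above, and the two blocks at the bottom edge.

```bash
python3 -m inch '[0.35,-0.2,3,0.025, 0,0,4,0, 0,0,4,0, 0,0,4,0, 0,0,2,0]'
python3 -m inch '[0,0,1,0, 0,0,0,0, 0,0,0,0, 0,0,0,0, 0,0,0,0]'
python3 -m inch '[0,0,0,0, 0,0,0,0, 0,0,0,0, 0,0,0,0, 0,0,0,0]' -1 50
python3 -m inch '[0,0,0,0, 0,0,-4,0, 0,0,-4,-0.12, 0,0,-4,-0.12, 0,0,-2,-0.12]'
python3 -m inch '[0,0,0,-0.12, 0,0,0,-0.12, 0,0,0,-0.12, 0,0,0,-0.12, 0,0,0,-0.12]'
python3 -m inch '[0,0,0,-0.12, 0,0,0,-0.12, 0,0,0,-0.12, 0,0,0,-0.025, 0,0,0,0]'
```

```text
clock: 11.23
tcp_pos: [0.5499, -0.1022, 0.0328]
orientation: [-0.001, 0.996, 0.09, -0.003]
wrist_force: [-1.8, -0.1, 0.0]
finger_gap: 0.0598
grip_force: 0.0
clock: 11.65
tcp_pos: [0.5546, -0.1038, 0.0294]
orientation: [0.001, 0.996, 0.09, 0.002]
wrist_force: [0.4, 0.6, 0.2]
finger_gap: 0.06
grip_force: 0.0
clock: 12.07
tcp_pos: [0.5541, -0.1036, 0.0291]
orientation: [0.001, 0.996, 0.09, 0.002]
wrist_force: [-0.9, 0.2, 5.8]
finger_gap: 0.043
grip_force: 52.6
clock: 12.48
tcp_pos: [0.5545, -0.1038, 0.1727]
orientation: [0.002, 0.963, 0.27, 0.003]
wrist_force: [1.0, -0.5, -1.3]
finger_gap: 0.0431
grip_force: 52.1
clock: 12.9
tcp_pos: [0.5526, -0.1031, 0.1676]
orientation: [0.0, 0.84, 0.542, 0.0]
wrist_force: [-0.1, -0.9, -0.9]
finger_gap: 0.043
grip_force: 52.1
clock: 13.32
tcp_pos: [0.5526, -0.1032, 0.1675]
orientation: [0.0, 0.724, 0.69, -0.0]
wrist_force: [-0.9, 0.2, -1.8]
finger_gap: 0.0434
grip_force: 52.1
```

```bash
python3 -m inch '[3.8,0.3,0,0, 3.8,0.3,0,0, 3.8,0.3,0,0, 3.8,0.3,0,0, 3.8,0.3,0,0]'
python3 -m inch '[3.8,0.3,0,0, 4,0.3,0,0, 0,0,0,0, 0,0,3,0, 0,0,3,0]'
python3 -m inch '[0,0,3,0, 0,0,0,0, 0,0,0,0, 0,0,0,0, 0,0,0,0]'
```

```text
clock: 13.73
tcp_pos: [0.5764, 0.0875, 0.1675]
orientation: [0.0, 0.725, 0.689, 0.0]
wrist_force: [0.9, 0.4, -2.0]
finger_gap: 0.0428
grip_force: 52.0
clock: 14.15
tcp_pos: [0.588, 0.1651, 0.1088]
orientation: [0.002, 0.723, 0.69, 0.002]
wrist_force: [-0.5, 0.5, -3.0]
finger_gap: 0.043
grip_force: 52.2
clock: 14.57
tcp_pos: [0.5878, 0.1636, 0.0797]
orientation: [0.001, 0.724, 0.69, 0.002]
wrist_force: [0.8, -0.4, -2.7]
finger_gap: 0.043
grip_force: 51.9
```

Target is (0.5865, 0.164, 0.0371), so I need about -1 mm in tool y and 4.2 cm down.

```bash
python3 -m inch '[0,-0.1,1.3,0, 0,0,1.3,0, 0,0,0.9,0, 0,0,0,0, 0,0,0,0]'
python3 -m inch '[0,0,0.3,0, 0,0,0.3,0, 0,0,0.2,0, 0,0,0,0, 0,0,0,0]'
python3 -m inch '[0,0,0,0, 0,0,0,0, 0,0,0,0, 0,0,0,0, 0,0,-0.5,0]' 0.4
python3 -m inch '[0,0,-4,0, 0,0,-4,0, 0,0,-4,0, 0,0,-4,0, 0,0,-1,0]'
python3 - <<'E'
from h import *
print(get_state()["tcp_pos"])
c,im=shot("wrist","w7"); np.save("w7.npy",c,allow_pickle=True)
for y in(.163,.253): print(np.round(fit([(c,mask(im,75)*(im[:,:,0]<im[:,:,2]+4))],(.588,y,1.523),.088,False,.030),4))
h=cv2.cvtColor(im,cv2.COLOR_BGR2HSV);m=((h[:,:,0]<8)|(h[:,:,0]>172))&(h[:,:,1]>120)&(h[:,:,2]>40)
v,u=np.nonzero(m);print(len(u),u.mean(),v.mean(),back(c,(u.mean(),v.mean()),.045))
E
```

```text
clock: 14.98
tcp_pos: [0.5854, 0.1635, 0.043]
orientation: [0.0, 0.723, 0.691, 0.0]
wrist_force: [0.2, 0.2, -2.0]
finger_gap: 0.0432
grip_force: 52.0
clock: 15.4
tcp_pos: [0.5862, 0.1637, 0.0371]
orientation: [0.001, 0.723, 0.691, 0.001]
wrist_force: [-4.0, -0.9, 11.8]
finger_gap: 0.043
grip_force: 53.7
clock: 15.82
tcp_pos: [0.5842, 0.1635, 0.0383]
orientation: [-0.001, 0.723, 0.691, -0.001]
wrist_force: [0.2, -0.3, -0.2]
finger_gap: 0.0599
grip_force: 0.0
clock: 16.23
tcp_pos: [0.5879, 0.1641, 0.217]
orientation: [0.003, 0.723, 0.691, 0.004]
wrist_force: [0.7, -0.2, 0.8]
finger_gap: 0.06
grip_force: 0.0
[0.58787262 0.16407999 0.21697933]
[0.5865 0.1715 1.5277 0.03   0.1356]
[0.5896 0.2548 1.5223 0.03   0.1503]
523 63.12619502868069 136.64627151051624 [0.41829282 0.20210306 0.045     ]
```

View pics/w7.png

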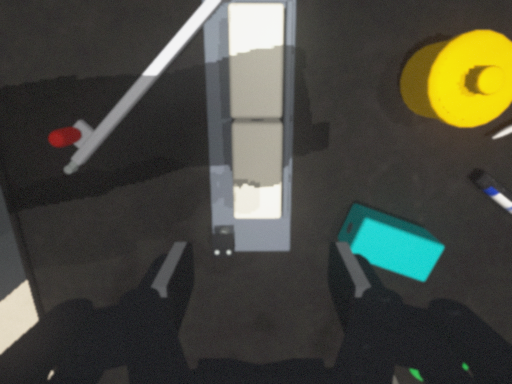

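Both bottom blocks lie square in the tray, seen at (256,170) and (257,60), with the joint at row 119. The knob is at (63,137). Next I'll close the fingers and go in front of the knob.

```bash
python3 -m inch '[0.62,-4.1,0,0, 0.62,-4.1,0,0, 0.62,-4.1,0,0, 0.62,-4.1,0,0, 0.62,-4.1,0,0]' -1 20
python3 -m inch '[0,0,4,0, 0,0,4,0, 0,0,4,0, 0,0,4,0, 0,0,0.5,0]'
python3 -m inch '[0,0,0,0, 0,0,0,0, 0,0,0,0, 0,0,0,0, 0,0,0,0]'
```

```text
clock: 16.7
tcp_pos: [0.3793, 0.2038, 0.2082]
orientation: [-0.0, 0.723, 0.69, -0.001]
wrist_force: [0.4, 1.1, 0.6]
finger_gap: 0.0006
grip_force: 0.0
clock: 17.12
tcp_pos: [0.3762, 0.2023, 0.0386]
orientation: [-0.002, 0.723, 0.691, -0.005]
wrist_force: [-0.3, 0.2, 0.2]
finger_gap: -0.0001
grip_force: 0.0
clock: 17.53
tcp_pos: [0.3834, 0.2045, 0.046]
orientation: [0.001, 0.723, 0.691, 0.002]
wrist_force: [0.8, -0.0, 0.2]
finger_gap: 0.0001
grip_force: 0.0
```

```bash
python3 -m inch '[0,0.6,0,0, 0,0.6,0,0, -1.1,1.1,0,0, -1.1,1.15,0,0, -1.05,1.55,0,0]'
python3 -m inch '[-1.05,1.55,0,0, -0.75,1.7,0,0, -0.7,1.75,0,0, -0.25,0.9,0,0, -0.22,0.9,0,0]'
python3 - <<'E'
from h import *
c,im=shot("scene","s8"); cv2.imwrite("pics/s8c.png",cv2.resize(im[190:340,200:350],None,fx=4,fy=4))
E
```

```text
clock: 17.95
tcp_pos: [0.43, 0.1686, 0.0443]
orientation: [-0.0, 0.723, 0.691, -0.001]
wrist_force: [-0.7, -0.7, -0.8]
finger_gap: -0.0
grip_force: 0.7
clock: 18.37
tcp_pos: [0.498, 0.1359, 0.0444]
orientation: [0.0, 0.724, 0.69, 0.0]
wrist_force: [-1.0, 0.4, 0.0]
finger_gap: 0.0003
grip_force: 0.2
```

View pics/s8c.png

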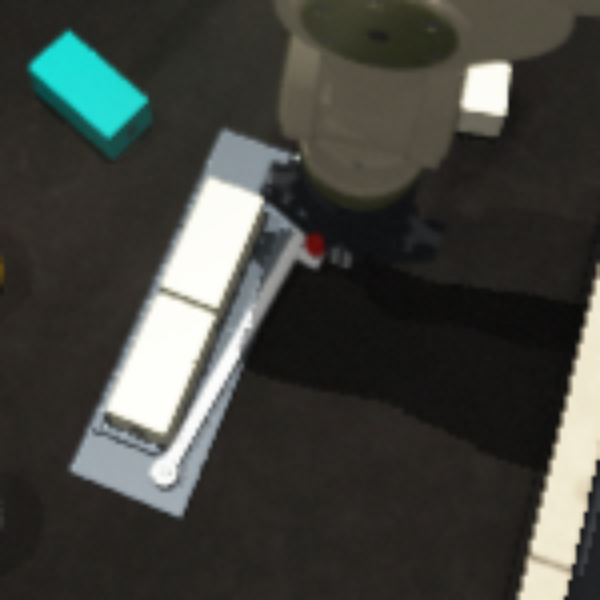

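The knob at (315,243) is being pushed along by the fingertips and the bar is nearly shut. I'll carry on past the roller.

```bash
python3 -m inch '[-0.15,0.6,0,0, -0.1,0.6,0,0, -0.03,0.6,0,0, 0,0.3,0,0, 0,0,0,0]'
python3 -m inch '[0,0.3,0,0, 0,0.2,0,0, 0,0.2,0,0, 0,0,0,0, 0,0,0,0]'
```

```text
clock: 18.83
tcp_pos: [0.5181, 0.1329, 0.0442]
orientation: [0.0, 0.723, 0.691, 0.0]
wrist_force: [0.1, 0.5, 0.0]
finger_gap: 0.0002
grip_force: 0.0
clock: 19.25
tcp_pos: [0.5215, 0.1328, 0.044]
orientation: [-0.002, 0.723, 0.691, -0.002]
wrist_force: [-8.6, 0.2, 5.2]
finger_gap: 0.0004
grip_force: 4.3
```

```bash
python3 -m inch '[0,0.2,0,0, 0,0.2,0,0, 0,0,0,0, 0,0,0,0, 0,0,0,0]'
python3 -m inch '[0,-1,0,0, 0,-1.5,0,0, 0,-2.5,-1,0, 0,0,-4,0, 0,0,-4,0]'
python3 -m inch '[0,-4,-3,0, 0,-4,-2,0, 0,0,0,0, 0,0,0,0, 0,0,0,0]'
python3 - <<'E'
from h import *
c,im=shot("scene","s9"); ct,it=shot("top","t9"); a=cv2.resize(im[210:340,205:305],None,fx=4,fy=4); b=cv2.resize(it[175:225,145:245],None,fx=4,fy=4); b=cv2.copyMakeBorder(b,0,a.shape[0]-b.shape[0],0,0,0)
cv2.imwrite("pics/s9c.png",cv2.hconcat([a,b]))
h=cv2.cvtColor(im,40)
E
```

```text
clock: 19.67
tcp_pos: [0.5219, 0.1327, 0.0437]
orientation: [-0.004, 0.723, 0.691, -0.004]
wrist_force: [-16.7, 0.6, 13.1]
finger_gap: -0.0001
grip_force: 8.8
clock: 20.08
tcp_pos: [0.4735, 0.1343, 0.1323]
orientation: [-0.003, 0.723, 0.691, -0.003]
wrist_force: [1.5, 0.8, 1.3]
finger_gap: 0.0002
grip_force: 0.0
clock: 20.5
tcp_pos: [0.409, 0.1379, 0.1783]
orientation: [0.001, 0.723, 0.691, 0.001]
wrist_force: [0.2, -0.1, -0.9]
finger_gap: 0.0
grip_force: 0.0
```

View pics/s9c.png

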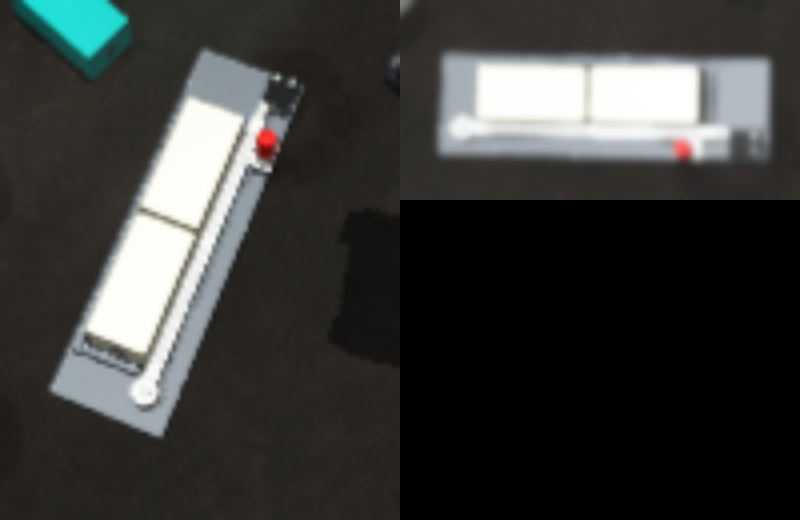

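The bar now lies parallel along the tray front, with the knob at (266,143) beside the black housing, and both blocks are square. Next is block C.

```bash
python3 -m inch '[-3.5,1.68,-0.4,0, -3.5,1.68,-0.4,0, -3.5,1.68,-0.4,0, -3.5,1.68,-0.4,0, -3.5,1.68,-0.4,0]' 0.4 50
python3 -m inch '[-3.5,1.68,0,0, -3.5,1.68,0,0, -3.5,1.68,0,0, -3.5,1.68,0,0, -3.5,1.68,0,0]'
python3 -m inch '[0,0,0,0.12, 0,0,0,0.12, 0,0,0,0.12, 0,0,0,0.12, 0,0,0,0.12]'
python3 -m inch '[0,0,0,0.12, 0,0,0,0.12, 0,0,0,0.12, 0,0,0,0.12, 0,0,0,0.12]'
python3 -m inch '[0,0,0,0.1, 0,0,0,0, 0,0,0,0, 0,0,0,0, 0,0,0,0]'
cat >> h.py <<'E'
def look(x,y,yaw,L,ztgt,name,z0=.022):
    s=get_state(); c,im=shot("wrist",name); q=s["orientation"]; ty=2*np.arctan2(q[2],q[1]); p=s["tcp_pos"]
    r=fit([(c,comp(mask(im,85),proj(c,[x,y,z0+.022])[0]))],(x,y,yaw),L,False,z0); print("fit",np.round(r,4),"tcp",np.round(p,4),"yaw",round(ty,4))
    e=(r[2]-ty+np.pi/2)%np.pi-np.pi/2
    if L<.05: e=(e+np.pi/4)%(np.pi/2)-np.pi/4
    yw=ty+e; d=[r[0]-p[0],r[1]-p[1]]
    print("turn",round(-e,3),"tx %.2f ty %.2f tz %.2f cm"%(100*(np.cos(yw)*d[0]+np.sin(yw)*d[1]),100*(np.sin(yw)*d[0]-np.cos(yw)*d[1]),100*(p[2]-ztgt)))
def go(x,y,z,yaw):
    s=get_state(); q=s["orientation"]; ty=2*np.arctan2(q[2],q[1]); p=s["tcp_pos"]; d=[x-p[0],y-p[1]]
    for n,w in(("now",ty),("at yaw",yaw)): print(n,round(w,3),"turn",round(ty-yaw,3),"tx %.2f ty %.2f tz %.2f cm"%(100*(np.cos(w)*d[0]+np.sin(w)*d[1]),100*(np.sin(w)*d[0]-np.cos(w)*d[1]),100*(p[2]-z)))
E
python3 -c "
from h import *
look(.561,-.218,.22,.088,.026,'w10')"
```

```text
clock: 21.02
tcp_pos: [0.4849, -0.043, 0.1968]
orientation: [-0.001, 0.723, 0.691, -0.0]
wrist_force: [0.3, 0.1, 0.6]
finger_gap: 0.0589
grip_force: 0.0
clock: 21.43
tcp_pos: [0.5605, -0.2222, 0.1959]
orientation: [-0.001, 0.723, 0.69, -0.0]
wrist_force: [1.1, 0.4, 0.2]
finger_gap: 0.0599
grip_force: 0.0
clock: 21.85
tcp_pos: [0.5601, -0.2205, 0.1957]
orientation: [-0.001, 0.897, 0.443, -0.001]
wrist_force: [0.3, 0.1, -0.0]
finger_gap: 0.0596
grip_force: 0.0
clock: 22.27
tcp_pos: [0.5601, -0.2202, 0.1959]
orientation: [-0.001, 0.987, 0.158, -0.001]
wrist_force: [-0.3, -0.2, -0.6]
finger_gap: 0.0598
grip_force: 0.0
clock: 22.68
tcp_pos: [0.5599, -0.2198, 0.1973]
orientation: [-0.0, 0.994, 0.113, -0.0]
wrist_force: [0.2, 0.0, -1.3]
finger_gap: 0.0598
grip_force: 0.0
fit [ 0.5615 -0.2178  0.2233  0.022   0.0265] tcp [ 0.5599 -0.2198  0.1973] yaw 0.2264
turn 0.003 tx 0.20 ty -0.16 tz 17.13 cm
```

```bash
python3 -m inch '[0.2,-0.16,3.5,0, 0,0,4,0, 0,0,4,0, 0,0,3,0, 0,0,2.7,0]'
python3 -m inch '[0,0,0,0, 0,0,0,0, 0,0,0,0, 0,0,0,0, 0,0,0,0]'
python3 -m inch '[0,0,0,0, 0,0,0,0, 0,0,0,0, 0,0,0,0, 0,0,0,0]' -1 50
python3 -m inch '[0,0,0,0, 0,0,-4,0, 0,0,-4,-0.12, 0,0,-4,-0.12, 0,0,-3,-0.12]'
python3 -m inch '[0,0,0,-0.12, 0,0,0,-0.12, 0,0,0,-0.12, 0,0,0,-0.12, 0,0,0,-0.12]'
python3 -m inch '[0,0,0,-0.12, 0,0,0,-0.12, 0,0,0,-0.1, 0,0,0,0, 0,0,0,0]'
python3 -c "
from h import *
go(.5885,.208,.1,1.5255)"
```

```text
clock: 23.15
tcp_pos: [0.5604, -0.2171, 0.0236]
orientation: [-0.0, 0.994, 0.113, -0.001]
wrist_force: [-0.0, -0.1, 0.5]
finger_gap: 0.0599
grip_force: 0.0
clock: 23.57
tcp_pos: [0.5631, -0.2186, 0.0284]
orientation: [0.001, 0.994, 0.112, 0.002]
wrist_force: [-0.9, -0.9, -0.2]
finger_gap: 0.06
grip_force: 0.0
clock: 23.98
tcp_pos: [0.5625, -0.2182, 0.0278]
orientation: [0.001, 0.994, 0.112, 0.001]
wrist_force: [-0.1, 0.2, 5.8]
finger_gap: 0.043
grip_force: 52.7
clock: 24.4
tcp_pos: [0.5619, -0.2179, 0.1796]
orientation: [0.001, 0.957, 0.291, 0.001]
wrist_force: [1.4, -0.7, -2.5]
finger_gap: 0.0434
grip_force: 52.0
clock: 24.82
tcp_pos: [0.5612, -0.2175, 0.1762]
orientation: [0.0, 0.828, 0.561, -0.0]
wrist_force: [-0.8, 1.5, -1.1]
finger_gap: 0.0434
grip_force: 52.1
clock: 25.23
tcp_pos: [0.5612, -0.2175, 0.176]
orientation: [-0.0, 0.724, 0.69, -0.0]
wrist_force: [-0.2, 0.5, -1.5]
finger_gap: 0.043
grip_force: 52.1
now 1.522 turn -0.004 tx 42.64 ty 0.65 tz 7.60 cm
at yaw 1.526 turn -0.004 tx 42.63 ty 0.80 tz 7.60 cm
```

```bash
python3 -m inch '[3.9,0.06,0,0, 3.9,0.06,0,0, 3.9,0.06,0,0, 3.9,0.06,0,0, 3.9,0.06,0,0]'
python3 -m inch '[3.9,0.06,0,0, 3.9,0.06,0,0, 3.9,0.06,0,0, 3.9,0.06,0,0, 3.9,0.06,0,0]'
python3 -m inch '[3.7,0.06,1,0, 0,0,3,0, 0,0,2,0, 0,0,0,0, 0,0,0,0]'
python3 -m inch '[0,0,0,0, 0,0,0,0, 0,0,0,0, 0,0,0,0, 0,0,0,0]'
python3 -c "
from h import *
go(.5885,.209,.0798,1.5255)"
```

```text
clock: 25.65
tcp_pos: [0.5731, -0.0214, 0.176]
orientation: [0.0, 0.724, 0.689, 0.0]
wrist_force: [-0.2, 0.6, -1.1]
finger_gap: 0.0434
grip_force: 52.0
clock: 26.07
tcp_pos: [0.585, 0.1736, 0.1761]
orientation: [0.0, 0.724, 0.69, 0.0]
wrist_force: [0.9, 0.3, -2.2]
finger_gap: 0.0432
grip_force: 52.0
clock: 26.48
tcp_pos: [0.5863, 0.2085, 0.1148]
orientation: [-0.001, 0.724, 0.69, -0.002]
wrist_force: [-0.6, -0.3, -0.9]
finger_gap: 0.0434
grip_force: 51.9
clock: 26.9
tcp_pos: [0.5882, 0.2083, 0.1169]
orientation: [0.0, 0.723, 0.69, 0.001]
wrist_force: [-0.2, 0.5, -0.9]
finger_gap: 0.0431
grip_force: 51.9
now 1.524 turn -0.002 tx 0.07 ty 0.02 tz 3.71 cm
at yaw 1.526 turn -0.002 tx 0.07 ty 0.02 tz 3.71 cm
```

```bash
python3 -m inch '[0.07,0,1.5,0, 0,0,1.2,0, 0,0,0.7,0, 0,0,0.3,0, 0,0,0.2,0]'
python3 -m inch '[0,0,0,0, 0,0,0,0, 0,0,0,0, 0,0,0,0, 0,0,0,0]'
python3 -m inch '[0,0,0,0, 0,0,0,0, 0,0,0,0, 0,0,0,0, 0,0,-0.5,0]' 0.4
python3 -m inch '[0,0,-4,0, 0,0,-4,0, 0,0,-4,0, 0,0,0,0, 0,0,0,0]'
python3 -c "
from h import *
look(.5885,.208,1.5255,.088,.026,'w11',.074)"
python3 -m inch '[-3.4,-2.02,0,-0.09, 0,0,0,-0.09, 0,0,0,0, 0,0,0,0, 0,0,0,0]'
python3 -c "
from h import *
go(.437,-.022,.2,1.706)"
```

```text
clock: 27.32
tcp_pos: [0.587, 0.209, 0.0796]
orientation: [0.0, 0.723, 0.691, -0.0]
wrist_force: [-11.1, -3.3, 28.3]
finger_gap: 0.043
grip_force: 55.9
clock: 27.73
tcp_pos: [0.587, 0.209, 0.0796]
orientation: [0.0, 0.723, 0.691, -0.0]
wrist_force: [-6.9, -2.8, 13.6]
finger_gap: 0.0433
grip_force: 54.1
clock: 28.15
tcp_pos: [0.587, 0.2092, 0.0808]
orientation: [-0.001, 0.723, 0.691, -0.001]
wrist_force: [-0.4, -0.2, -0.1]
finger_gap: 0.0596
grip_force: 0.0
clock: 28.57
tcp_pos: [0.5897, 0.2098, 0.2056]
orientation: [0.002, 0.723, 0.691, 0.003]
wrist_force: [-0.1, 1.3, -0.5]
finger_gap: 0.0594
grip_force: 0.0
fit [0.5852 0.2154 1.5241 0.074  0.3892] tcp [0.5897 0.2098 0.2056] yaw 1.5248
turn 0.001 tx 0.54 ty -0.48 tz 17.96 cm
clock: 29.03
tcp_pos: [0.5662, 0.1766, 0.2012]
orientation: [-0.0, 0.659, 0.752, -0.0]
wrist_force: [-0.6, 0.7, 0.1]
finger_gap: 0.06
grip_force: 0.0
now 1.703 turn -0.003 tx -17.98 ty -15.42 tz 0.12 cm
at yaw 1.706 turn -0.003 tx -17.94 ty -15.48 tz 0.12 cm
```

```bash
python3 -m inch '[-3,-2.58,0,0, -3,-2.58,0,0, -3,-2.58,0,0, -3,-2.58,0,0, -3,-2.58,0,0]'
python3 -m inch '[-2.95,-2.55,0,0, 0,0,0,0, 0,0,0,0, 0,0,0,0, 0,0,0,0]'
python3 -c "
from h import *
look(.437,-.022,.135,.043,.026,'w12')"
```

```text
clock: 29.45
tcp_pos: [0.4578, 0.0097, 0.2019]
orientation: [0.0, 0.658, 0.753, 0.0]
wrist_force: [0.3, -0.9, 0.8]
finger_gap: 0.0599
grip_force: 0.0
clock: 29.87
tcp_pos: [0.4379, -0.0216, 0.2021]
orientation: [0.0, 0.658, 0.753, 0.0]
wrist_force: [-0.5, -1.3, 0.7]
finger_gap: 0.0597
grip_force: 0.0
fit [ 0.4399 -0.0201  0.1507  0.022   0.0231] tcp [ 0.4379 -0.0216  0.2021] yaw 1.7056
turn -0.016 tx 0.11 ty 0.23 tz 17.61 cm
```

```bash
python3 -m inch '[0.11,0.23,4,-0.016, 0,0,4,0, 0,0,4,0, 0,0,3,0, 0,0,2.6,0]'
python3 -m inch '[0,0,0,0, 0,0,0,0, 0,0,0,0, 0,0,0,0, 0,0,0,0]'
python3 -m inch '[0,0,0,0, 0,0,0,0, 0,0,0,0, 0,0,0,0, 0,0,0,0]' -1 50
python3 -m inch '[0,0,0,0, 0,0,-4,0, 0,0,-4,0, 0,0,-4,0.1, 0,0,-3,0.096]'
python3 -m inch '[0,0,0,0, 0,0,0,0, 0,0,0,0, 0,0,0,0, 0,0,0,0]'
python3 -c "
from h import *
go(.591,.277,.1,1.5255)"
```

```text
clock: 30.33
tcp_pos: [0.4383, -0.0193, 0.0235]
orientation: [-0.001, 0.651, 0.759, -0.0]
wrist_force: [-0.1, 0.2, 0.3]
finger_gap: 0.0601
grip_force: 0.0
clock: 30.75
tcp_pos: [0.4407, -0.021, 0.0276]
orientation: [0.002, 0.652, 0.758, 0.001]
wrist_force: [-0.3, 0.2, -0.5]
finger_gap: 0.0599
grip_force: 0.0
clock: 31.17
tcp_pos: [0.4401, -0.0211, 0.0273]
orientation: [0.001, 0.652, 0.758, 0.001]
wrist_force: [-0.2, 0.6, 7.2]
finger_gap: 0.0423
grip_force: 51.3
clock: 31.58
tcp_pos: [0.4394, -0.021, 0.1794]
orientation: [0.001, 0.725, 0.689, 0.001]
wrist_force: [1.1, -0.2, -1.1]
finger_gap: 0.0424
grip_force: 51.4
clock: 32.0
tcp_pos: [0.4377, -0.0206, 0.1743]
orientation: [-0.001, 0.723, 0.691, -0.001]
wrist_force: [0.0, -0.1, -1.2]
finger_gap: 0.0421
grip_force: 51.5
now 1.525 turn -0.0 tx 30.43 ty 13.96 tz 7.43 cm
at yaw 1.526 turn -0.0 tx 30.43 ty 13.97 tz 7.43 cm
```

```bash
python3 -m inch '[3.37,1.55,0,0, 3.37,1.55,0,0, 3.37,1.55,0,0, 3.37,1.55,0,0, 3.37,1.55,0,0]'
python3 -m inch '[3.37,1.55,0,0, 3.37,1.55,0,0, 3.37,1.55,0,0, 3.35,1.55,0,0, 0,0,3,0]'
python3 -m inch '[0,0,2.5,0, 0,0,0,0, 0,0,0,0, 0,0,0,0, 0,0,0,0]'
python3 -c "
from h import *
go(.590,.276,.0793,1.5255)"
```

```text
clock: 32.42
tcp_pos: [0.5238, 0.1453, 0.1743]
orientation: [-0.001, 0.723, 0.691, -0.001]
wrist_force: [0.8, -0.2, -0.0]
finger_gap: 0.0419
grip_force: 51.4
clock: 32.83
tcp_pos: [0.599, 0.2827, 0.1503]
orientation: [0.002, 0.721, 0.692, 0.007]
wrist_force: [2.1, 0.5, 0.1]
finger_gap: 0.0417
grip_force: 51.5
clock: 33.25
tcp_pos: [0.593, 0.2753, 0.1225]
orientation: [0.0, 0.723, 0.69, 0.001]
wrist_force: [0.4, -0.5, -0.6]
finger_gap: 0.042
grip_force: 51.4
now 1.524 turn -0.001 tx 0.06 ty -0.30 tz 4.32 cm
at yaw 1.526 turn -0.001 tx 0.06 ty -0.30 tz 4.32 cm
```

```bash
python3 -m inch '[0.1,-0.2,1.8,0, 0,0,1.5,0, 0,0,0.7,0, 0,0,0.3,0, 0,0,0.1,0]'
python3 -m inch '[0,0,0,0, 0,0,0,0, 0,0,0,0, 0,0,0,0, 0,0,0,0]'
python3 -m inch '[0,0,0,0, 0,0,0,0, 0,0,0,0, 0,0,0,0, 0,0,-0.5,0]' 0.4
python3 -m inch '[0,0,-4,0, 0,0,-4,0, 0,0,-4,0, 0,0,0,0, 0,0,0,0]'
python3 -c "
from h import *
shot('wrist','w13')"
python3 -m inch '[-3.96,-0.79,0,0, -3.96,-0.79,0,0, -3.96,-0.79,0,0, -3.96,-0.79,0,0, -3.96,-0.79,0,0]'
python3 -m inch '[-3.96,-0.79,0,0, -3.96,-0.79,0,0, -3.96,-0.79,0,0, -3.96,-0.79,0,0, -3.96,-0.79,0,0]'
python3 -m inch '[-3.96,-0.79,0,0, -3.96,-0.79,0,0, -3.96,-0.79,0,0, -3.96,-0.79,0,0, -3.96,-0.79,0,0]'
python3 -m inch '[-3.96,-0.79,0,0.04, -3.96,-0.79,0,0, 0,0,0,0, 0,0,0,0, 0,0,0,0]'
python3 -c "
from h import *
look(.426,-.39,1.488,.043,.026,'w14')"
```

```text
clock: 33.67
tcp_pos: [0.5904, 0.2763, 0.0794]
orientation: [0.0, 0.723, 0.69, 0.001]
wrist_force: [-5.7, -2.0, 10.7]
finger_gap: 0.0427
grip_force: 52.8
clock: 34.08
tcp_pos: [0.5908, 0.2764, 0.0794]
orientation: [0.001, 0.723, 0.691, 0.001]
wrist_force: [-4.1, -1.6, 5.8]
finger_gap: 0.0422
grip_force: 52.1
clock: 34.5
tcp_pos: [0.5897, 0.2763, 0.081]
orientation: [-0.0, 0.723, 0.691, -0.001]
wrist_force: [-0.1, -1.4, -0.3]
finger_gap: 0.0597
grip_force: 0.0
clock: 34.92
tcp_pos: [0.5923, 0.2773, 0.2059]
orientation: [0.002, 0.723, 0.691, 0.003]
wrist_force: [-0.4, -0.1, -2.2]
finger_gap: 0.0597
grip_force: 0.0
clock: 35.38
tcp_pos: [0.5396, 0.0792, 0.1997]
orientation: [-0.001, 0.723, 0.691, -0.001]
wrist_force: [0.7, 0.1, 0.2]
finger_gap: 0.0599
grip_force: 0.0
clock: 35.8
tcp_pos: [0.4911, -0.1165, 0.2001]
orientation: [-0.002, 0.723, 0.691, -0.001]
wrist_force: [0.3, -0.1, -0.0]
finger_gap: 0.06
grip_force: 0.0
clock: 36.22
tcp_pos: [0.4428, -0.3123, 0.2]
orientation: [-0.002, 0.723, 0.691, -0.0]
wrist_force: [0.6, 1.0, -0.0]
finger_gap: 0.0599
grip_force: 0.0
clock: 36.63
tcp_pos: [0.4227, -0.3884, 0.2001]
orientation: [-0.002, 0.737, 0.676, 0.0]
wrist_force: [0.4, 0.2, -0.2]
finger_gap: 0.06
grip_force: 0.0
fit [ 0.4298 -0.3865  1.4888  0.022   0.0343] tcp [ 0.4227 -0.3884  0.2001] yaw 1.4839
turn -0.005 tx 0.25 ty 0.69 tz 17.41 cm
```

```bash
python3 -m inch '[0.25,0.69,4,-0.005, 0,0,4,0, 0,0,4,0, 0,0,3,0, 0,0,2.4,0]'
python3 -m inch '[0,0,0,0, 0,0,0,0, 0,0,0,0, 0,0,0,0, 0,0,0,0]'
python3 -m inch '[0,0,0,0, 0,0,0,0, 0,0,0,0, 0,0,0,0, 0,0,0,0]' -1 50
python3 -m inch '[0,0,0,0, 0,0,-4,0, 0,0,-4,0, 0,0,-4,-0.037, 0,0,-3,0]'
python3 -m inch '[0,0,0,0, 0,0,0,0, 0,0,0,0, 0,0,0,0, 0,0,0,0]'
python3 -c "
from h import *
go(.585,.139,.1,1.5255)"
```

```text
clock: 37.1
tcp_pos: [0.4301, -0.3838, 0.0249]
orientation: [-0.002, 0.734, 0.679, 0.0]
wrist_force: [-0.2, 0.5, -0.1]
finger_gap: 0.0597
grip_force: 0.0
clock: 37.52
tcp_pos: [0.4319, -0.3884, 0.0302]
orientation: [0.002, 0.735, 0.678, -0.0]
wrist_force: [-0.3, -0.6, 0.3]
finger_gap: 0.0601
grip_force: 0.0
clock: 37.93
tcp_pos: [0.4314, -0.3884, 0.0296]
orientation: [0.001, 0.735, 0.678, -0.0]
wrist_force: [-1.1, 1.2, 5.8]
finger_gap: 0.0421
grip_force: 52.2
clock: 38.35
tcp_pos: [0.4309, -0.3879, 0.1815]
orientation: [0.001, 0.722, 0.692, -0.0]
wrist_force: [-0.3, -1.6, -0.9]
finger_gap: 0.0419
grip_force: 51.4
clock: 38.77
tcp_pos: [0.4298, -0.3865, 0.176]
orientation: [-0.002, 0.723, 0.691, 0.0]
wrist_force: [-0.2, 0.7, -1.0]
finger_gap: 0.0426
grip_force: 51.4
now 1.527 turn 0.001 tx 53.18 ty 13.18 tz 7.60 cm
at yaw 1.526 turn 0.001 tx 53.20 ty 13.12 tz 7.60 cm
```

```bash
python3 -m inch '[3.79,0.94,0,0, 3.79,0.94,0,0, 3.79,0.94,0,0, 3.79,0.94,0,0, 3.79,0.94,0,0]'
python3 -m inch '[3.79,0.94,0,0, 3.79,0.94,0,0, 3.79,0.94,0,0, 3.79,0.94,0,0, 3.79,0.94,0,0]'
python3 -m inch '[3.79,0.94,0,0, 3.79,0.94,0,0, 3.79,0.94,0,0, 3.7,0.94,0,0, 0,0,2.5,0]'
python3 -m inch '[0,0,2.5,0, 0,0,0,0, 0,0,0,0, 0,0,0,0, 0,0,0,0]'
python3 -c "
from h import *
go(.5845,.137,.0816,1.5255)"
```

```text
clock: 39.18
tcp_pos: [0.4854, -0.1982, 0.1765]
orientation: [-0.001, 0.723, 0.691, -0.0]
wrist_force: [1.5, -0.4, -1.1]
finger_gap: 0.0419
grip_force: 51.4
clock: 39.6
tcp_pos: [0.5407, -0.0109, 0.1766]
orientation: [-0.001, 0.723, 0.691, -0.001]
wrist_force: [0.8, -0.2, -1.0]
finger_gap: 0.0421
grip_force: 51.4
clock: 40.02
tcp_pos: [0.5894, 0.1426, 0.1558]
orientation: [0.002, 0.72, 0.694, 0.004]
wrist_force: [2.0, -0.4, 0.2]
finger_gap: 0.0419
grip_force: 51.5
clock: 40.43
tcp_pos: [0.5863, 0.1355, 0.1292]
orientation: [0.001, 0.723, 0.691, 0.001]
wrist_force: [-0.1, -0.3, -0.8]
finger_gap: 0.0418
grip_force: 51.3
now 1.526 turn 0.0 tx 0.14 ty -0.18 tz 4.76 cm
at yaw 1.526 turn 0.0 tx 0.14 ty -0.18 tz 4.76 cm
```

```bash
python3 -m inch '[0.14,-0.1,2,0, 0,0,1.5,0, 0,0,0.9,0, 0,0,0.3,0, 0,0,0.2,0]'
python3 -m inch '[0,0,0,0, 0,0,0,0, 0,0,0,0, 0,0,0,0, 0,0,0,0]'
python3 -m inch '[0,0,0,0, 0,0,0,0, 0,0,0,0, 0,0,0,0, 0,0,-0.5,0]' 0.4
python3 -m inch '[0,0,-4,0, 0,0,-4,0, 0,0,-4,0, 0,0,0,0, 0,0,0,0]'
python3 -c "
from h import *
shot('wrist','w15')"
python3 -m inch '[-3.76,-1.23,0,0, -3.76,-1.23,0,0, -3.76,-1.23,0,0, -3.76,-1.23,0,0, -3.76,-1.23,0,0]'
python3 -m inch '[-3.76,-1.23,0,0, -3.76,-1.23,0,0, -3.76,-1.23,0,0, -3.76,-1.23,0,0, -3.76,-1.23,0,0]'
python3 -m inch '[-3.76,-1.23,0,0.12, 0,0,0,0.12, 0,0,0,0.12, 0,0,0,0.12, 0,0,0,0.12]'
python3 -m inch '[0,0,0,0.12, 0,0,0,0.12, 0,0,0,0.12, 0,0,0,0.12, 0,0,0,0.12]'
python3 -m inch '[0,0,0,0.12, 0,0,0,0.12, 0,0,0,0.1, 0,0,0,0, 0,0,0,0]'
python3 -c "
from h import *
look(.43,-.27,-.007,.088,.026,'w16')
c,t=shot('top','t16');cs,s=shot('scene','s16')
a=cv2.resize(s[195:320,200:310],None,fx=4,fy=4); b=cv2.imread('pics/w15.png')[:,90:430]; b=cv2.resize(b,None,fx=500/384,fy=500/384)[:,:360]
cv2.imwrite('pics/m16.png',cv2.hconcat([a,b]))"
```

```text
clock: 40.85
tcp_pos: [0.5845, 0.1368, 0.0815]
orientation: [0.0, 0.723, 0.691, 0.0]
wrist_force: [-9.5, -2.5, 25.1]
finger_gap: 0.0422
grip_force: 54.4
clock: 41.27
tcp_pos: [0.5845, 0.1369, 0.0816]
orientation: [0.001, 0.723, 0.691, 0.0]
wrist_force: [-5.2, -1.4, 9.8]
finger_gap: 0.0421
grip_force: 52.7
clock: 41.68
tcp_pos: [0.584, 0.1373, 0.0831]
orientation: [-0.0, 0.723, 0.691, -0.001]
wrist_force: [-0.6, -0.5, -1.1]
finger_gap: 0.0595
grip_force: 0.0
clock: 42.1
tcp_pos: [0.5866, 0.1377, 0.2075]
orientation: [0.002, 0.722, 0.691, 0.003]
wrist_force: [-0.2, -0.1, -0.5]
finger_gap: 0.0599
grip_force: 0.0
clock: 42.57
tcp_pos: [0.5127, -0.0486, 0.2019]
orientation: [-0.002, 0.722, 0.692, -0.001]
wrist_force: [0.9, -0.8, -0.0]
finger_gap: 0.0597
grip_force: 0.0
clock: 42.98
tcp_pos: [0.443, -0.2336, 0.2021]
orientation: [-0.002, 0.722, 0.691, -0.0]
wrist_force: [0.3, -0.1, -0.1]
finger_gap: 0.0593
grip_force: 0.0
clock: 43.4
tcp_pos: [0.4298, -0.2695, 0.2018]
orientation: [-0.002, 0.896, 0.444, -0.001]
wrist_force: [-0.3, -0.3, 1.4]
finger_gap: 0.0596
grip_force: 0.0
clock: 43.82
tcp_pos: [0.4301, -0.269, 0.2019]
orientation: [-0.001, 0.987, 0.16, -0.001]
wrist_force: [0.1, -0.0, 0.4]
finger_gap: 0.0596
grip_force: 0.0
clock: 44.23
tcp_pos: [0.4304, -0.2692, 0.2024]
orientation: [-0.001, 1.0, -0.005, -0.001]
wrist_force: [-0.5, 0.5, 0.2]
finger_gap: 0.0601
grip_force: 0.0
fit [ 0.433  -0.2666 -0.007   0.022   0.0365] tcp [ 0.4304 -0.2692  0.2024] yaw -0.0104
turn -0.003 tx 0.25 ty -0.26 tz 17.64 cm
```

View pics/m16.png

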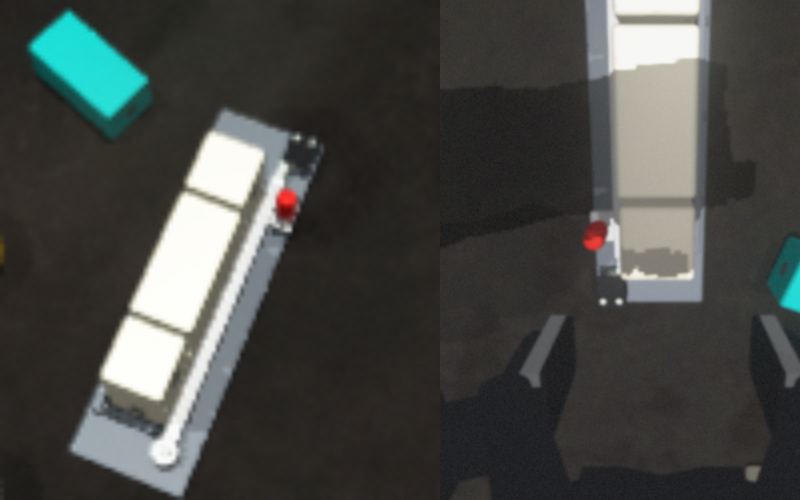

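The wall so far is straight: the second course has its centre at (185,262) and halves at (143,355) and (225,165), and the keeper is shut. Now block E goes to the top left.

```bash
python3 -m inch '[0.25,-0.26,4,-0.003, 0,0,4,0, 0,0,4,0, 0,0,3,0, 0,0,2.6,0]'
python3 -m inch '[0,0,0,0, 0,0,0,0, 0,0,0,0, 0,0,0,0, 0,0,0,0]'
python3 -m inch '[0,0,0,0, 0,0,0,0, 0,0,0,0, 0,0,0,0, 0,0,0,0]' -1 50
python3 -m inch '[0,0,0,0, 0,0,-4,0, 0,0,-4,-0.12, 0,0,-4,-0.12, 0,0,-4,-0.12]'
python3 -m inch '[0,0,-2.5,-0.12, 0,0,0,-0.12, 0,0,0,-0.12, 0,0,0,-0.12, 0,0,0,-0.12]'
python3 -m inch '[0,0,0,-0.12, 0,0,0,-0.12, 0,0,0,-0.12, 0,0,0,-0.12, 0,0,0,-0.093]'
python3 -m inch '[0,0,0,0, 0,0,0,0, 0,0,0,0, 0,0,0,0, 0,0,0,0]'
python3 -c "
from h import *
go(.5895,.2535,.15,1.5255)"
```

```text
clock: 44.8
tcp_pos: [0.4326, -0.2662, 0.0255]
orientation: [-0.001, 1.0, -0.004, -0.001]
wrist_force: [0.3, 0.3, -0.2]
finger_gap: 0.0596
grip_force: 0.0
clock: 45.22
tcp_pos: [0.435, -0.2684, 0.0299]
orientation: [0.001, 1.0, -0.005, 0.001]
wrist_force: [-0.3, 0.3, 0.4]
finger_gap: 0.0597
grip_force: 0.0
clock: 45.63
tcp_pos: [0.4346, -0.268, 0.0295]
orientation: [0.001, 1.0, -0.005, 0.001]
wrist_force: [-1.1, 0.1, 6.0]
finger_gap: 0.0431
grip_force: 52.2
clock: 46.05
tcp_pos: [0.4332, -0.2668, 0.19]
orientation: [0.0, 0.984, 0.177, -0.0]
wrist_force: [0.9, -0.7, -1.6]
finger_gap: 0.043
grip_force: 51.9
clock: 46.47
tcp_pos: [0.4336, -0.2672, 0.2136]
orientation: [0.0, 0.888, 0.46, 0.0]
wrist_force: [-0.2, -0.7, -1.8]
finger_gap: 0.0428
grip_force: 52.1
clock: 46.88
tcp_pos: [0.4335, -0.2671, 0.2133]
orientation: [0.0, 0.722, 0.692, -0.0]
wrist_force: [0.4, 0.3, -2.3]
finger_gap: 0.043
grip_force: 52.1
clock: 47.3
tcp_pos: [0.4336, -0.2672, 0.213]
orientation: [0.0, 0.724, 0.69, -0.0]
wrist_force: [-0.9, -0.4, -1.5]
finger_gap: 0.0433
grip_force: 52.1
now 1.522 turn -0.004 tx 52.77 ty 13.02 tz 6.30 cm
at yaw 1.526 turn -0.004 tx 52.73 ty 13.21 tz 6.30 cm
```

```bash
python3 -m inch '[3.78,0.94,0,-0.004, 3.78,0.94,0,0, 3.78,0.94,0,0, 3.78,0.94,0,0, 3.78,0.94,0,0]'
python3 -m inch '[3.78,0.94,0,0, 3.78,0.94,0,0, 3.78,0.94,0,0, 3.78,0.94,0,0, 3.78,0.94,0,0]'
python3 -m inch '[3.78,0.94,0,0, 3.78,0.94,0,0, 3.78,0.94,0,0, 3.78,0.94,0,0, 0,0,2.5,0]'
python3 -m inch '[0,0,2.5,0, 0,0,0,0, 0,0,0,0, 0,0,0,0, 0,0,0,0]'
python3 -c "
from h import *
go(.589,.2555,.1255,1.5255)"
```

```text
clock: 47.72
tcp_pos: [0.4893, -0.079, 0.213]
orientation: [0.0, 0.723, 0.691, 0.0]
wrist_force: [0.2, -0.1, -1.2]
finger_gap: 0.0432
grip_force: 52.0
clock: 48.13
tcp_pos: [0.5446, 0.1082, 0.213]
orientation: [0.0, 0.723, 0.691, 0.0]
wrist_force: [1.0, 0.1, -1.2]
finger_gap: 0.0432
grip_force: 52.0
clock: 48.55
tcp_pos: [0.5933, 0.2633, 0.1925]
orientation: [0.002, 0.721, 0.693, 0.006]
wrist_force: [2.1, 0.1, 0.2]
finger_gap: 0.0429
grip_force: 52.1
clock: 48.97
tcp_pos: [0.5896, 0.2553, 0.1649]
orientation: [0.001, 0.723, 0.691, 0.001]
wrist_force: [0.4, -0.0, -0.7]
finger_gap: 0.0433
grip_force: 51.9
now 1.526 turn 0.0 tx 0.01 ty -0.06 tz 3.94 cm
at yaw 1.526 turn 0.0 tx 0.01 ty -0.06 tz 3.94 cm
```

```bash
python3 -m inch '[0,0,1.5,0, 0,0,1.2,0, 0,0,0.9,0, 0,0,0.3,0, 0,0,0.2,0]'
python3 -m inch '[0,0,0,0, 0,0,0,0, 0,0,0,0, 0,0,0,0, 0,0,0,0]'
python3 -m inch '[0,0,0,0, 0,0,0,0, 0,0,0,0, 0,0,0,0, 0,0,-0.5,0]' 0.4
python3 -m inch '[0,0,-4,0, 0,0,-4,0, 0,0,0,0, -3.82,1.25,0,0, -3.82,1.25,0,0]'
python3 -m inch '[-3.82,1.25,0,0, -3.82,1.25,0,0, -3.82,1.25,0,0, -3.82,1.25,0,0, -3.82,1.25,0,0]'
python3 -m inch '[-3.82,1.25,0,0, -3.82,1.25,0,0, -3.82,1.25,0,0, 0,0,0,-0.122, 0,0,0,-0.122]'
python3 -m inch '[0,0,0,-0.122, 0,0,0,-0.122, 0,0,0,-0.122, 0,0,0,-0.122, 0,0,0,-0.122]'
python3 -m inch '[0,0,0,-0.122, 0,0,0,-0.122, 0,0,0,-0.122, 0,0,0,-0.122, 0,0,0,-0.122]'
python3 -m inch '[0,0,0,-0.122, 0,0,0,0, 0,0,0,0, 0,0,0,0, 0,0,0,0]'
python3 -c "
from h import *
look(.696,-.133,-.03,.088,.026,'w20')"
```

```text
clock: 49.38
tcp_pos: [0.5891, 0.2552, 0.1255]
orientation: [0.001, 0.723, 0.691, 0.001]
wrist_force: [-8.4, -3.2, 24.2]
finger_gap: 0.0429
grip_force: 55.1
clock: 49.8
tcp_pos: [0.5891, 0.2551, 0.1256]
orientation: [0.001, 0.723, 0.691, 0.001]
wrist_force: [-4.8, -2.3, 11.7]
finger_gap: 0.0429
grip_force: 53.6
clock: 50.22
tcp_pos: [0.588, 0.2554, 0.1259]
orientation: [-0.0, 0.723, 0.691, -0.001]
wrist_force: [-0.2, -0.3, 1.3]
finger_gap: 0.0594
grip_force: 0.0
clock: 50.63
tcp_pos: [0.6107, 0.1796, 0.2085]
orientation: [0.001, 0.721, 0.693, 0.001]
wrist_force: [0.8, 0.1, 0.2]
finger_gap: 0.0599
grip_force: 0.0
clock: 51.05
tcp_pos: [0.6646, -0.0173, 0.2072]
orientation: [0.0, 0.722, 0.691, 0.0]
wrist_force: [0.7, -0.1, -0.0]
finger_gap: 0.0597
grip_force: 0.0
clock: 51.47
tcp_pos: [0.697, -0.1351, 0.2061]
orientation: [-0.0, 0.633, 0.775, -0.0]
wrist_force: [-0.3, 0.6, -0.5]
finger_gap: 0.0599
grip_force: 0.0
clock: 51.88
tcp_pos: [0.6968, -0.1316, 0.2069]
orientation: [0.0, 0.369, 0.93, -0.0]
wrist_force: [0.3, 0.2, 0.7]
finger_gap: 0.0599
grip_force: 0.0
clock: 52.3
tcp_pos: [0.6968, -0.1315, 0.207]
orientation: [0.0, 0.072, 0.997, -0.0]
wrist_force: [-0.2, 0.3, 0.4]
finger_gap: 0.0599
grip_force: 0.0
clock: 52.72
tcp_pos: [0.6967, -0.1315, 0.2069]
orientation: [0.0, 0.015, 1.0, -0.0]
wrist_force: [-0.4, -0.0, -0.2]
finger_gap: 0.0595
grip_force: 0.0
fit [ 0.689  -0.1363  0.0457  0.022   0.458 ] tcp [ 0.6967 -0.1315  0.2069] yaw 3.1107
turn -0.077 tx 0.79 ty -0.44 tz 18.09 cm
```

View pics/w20.png

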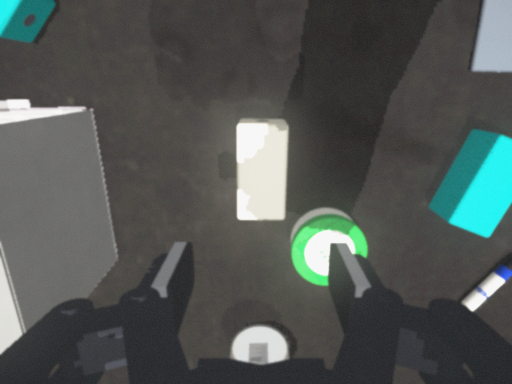

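The block lies at (262,170), with the tin at (330,248) and the beaker at (260,345) beyond it. The bench glare merged into the mask, so I'll refit with a higher threshold.

```bash
python3 - <<'E'
from h import *
c,im=cam("wrist"),cv2.imread("pics/w20.png"); s=get_state(); p=s["tcp_pos"]
for t in(115,140,160):
    m=comp(mask(im,t),proj(c,[.696,-.133,.044])[0]); print(t,m.sum(),np.round(fit([(c,m)],(.696,-.132,-.03),.088,False),4))
print(p,"tin",back(c,(330,250),.033))
E
```

```text
115 5284 [ 0.6979 -0.1316 -0.0453  0.022   0.0358]
140 5096 [ 0.698  -0.1315 -0.0397  0.022   0.0303]
160 4927 [ 0.699  -0.1315 -0.0388  0.022   0.0437]
[ 0.69666067 -0.13150785  0.20690272] tin [ 0.77959119 -0.06648088  0.033     ]
```

```bash
python3 -m inch '[-0.13,0,4,0.009, 0,0,4,0, 0,0,4,0, 0,0,3.5,0, 0,0,2.5,0]'
python3 -m inch '[0,0,0,0, 0,0,0,0, 0,0,0,0, 0,0,0,0, 0,0,0,0]'
python3 -m inch '[0,0,0,0, 0,0,0,0, 0,0,0,0, 0,0,0,0, 0,0,0,0]' -1 50
python3 -m inch '[0,0,0,0, 0,0,-4,0, 0,0,-4,0, 0,0,-4,0.12, 0,0,-4,0.12]'
python3 -m inch '[0,0,-2.5,0.12, 0,0,0,0.12, 0,0,0,0.12, 0,0,0,0.12, 0,0,0,0.12]'
python3 -m inch '[0,0,0,0.12, 0,0,0,0.12, 0,0,0,0.12, 0,0,0,0.12, 0,0,0,0.12]'
python3 -m inch '[0,0,0,0.12, 0,0,0,0.017, 0,0,0,0, 0,0,0,0, 0,0,0,0]'
python3 -c "
from h import *
go(.5855,.1625,.15,1.5255)"
```

```text
clock: 53.18
tcp_pos: [0.6959, -0.131, 0.023]
orientation: [-0.002, 0.02, 1.0, 0.001]
wrist_force: [-0.5, 0.2, -0.0]
finger_gap: 0.0599
grip_force: 0.0
clock: 53.6
tcp_pos: [0.6999, -0.1321, 0.03]
orientation: [0.002, 0.019, 1.0, -0.001]
wrist_force: [-0.3, 0.1, 0.2]
finger_gap: 0.06
grip_force: 0.0
clock: 54.02
tcp_pos: [0.6992, -0.1319, 0.0291]
orientation: [0.002, 0.019, 1.0, -0.0]
wrist_force: [-0.1, -0.9, 6.2]
finger_gap: 0.0431
grip_force: 53.0
clock: 54.43
tcp_pos: [0.6973, -0.1314, 0.1885]
orientation: [-0.0, 0.141, 0.99, 0.0]
wrist_force: [0.6, -0.7, -1.8]
finger_gap: 0.0432
grip_force: 51.9
clock: 54.85
tcp_pos: [0.6978, -0.1315, 0.2121]
orientation: [0.0, 0.428, 0.904, -0.0]
wrist_force: [-1.1, 0.9, -0.9]
finger_gap: 0.0428
grip_force: 52.0
clock: 55.27
tcp_pos: [0.6977, -0.1314, 0.2118]
orientation: [-0.0, 0.676, 0.737, -0.0]
wrist_force: [0.3, 0.2, -2.1]
finger_gap: 0.043
grip_force: 51.9
clock: 55.68
tcp_pos: [0.6979, -0.1315, 0.2119]
orientation: [-0.0, 0.722, 0.692, -0.0]
wrist_force: [-0.7, -1.2, -2.1]
finger_gap: 0.0431
grip_force: 51.9
now 1.529 turn 0.003 tx 28.91 ty -12.46 tz 6.19 cm
at yaw 1.526 turn 0.003 tx 28.87 ty -12.56 tz 6.19 cm
```

```bash
python3 -m inch '[3.6,-1.57,0,0.003, 3.6,-1.57,0,0, 3.6,-1.57,0,0, 3.6,-1.57,0,0, 3.6,-1.57,0,0]'
python3 -m inch '[3.6,-1.57,0,0, 3.6,-1.57,0,0, 3.6,-1.57,0,0, 0,0,2,0, 0,0,2.5,0]'
python3 -m inch '[0,0,0,0, 0,0,0,0, 0,0,0,0, 0,0,0,0, 0,0,0,0]'
python3 -c "
from h import *
go(.585,.162,.1251,1.5255)"
```

```text
clock: 56.1
tcp_pos: [0.627, 0.0532, 0.212]
orientation: [0.0, 0.723, 0.691, 0.0]
wrist_force: [0.7, 0.7, -1.3]
finger_gap: 0.0432
grip_force: 52.1
clock: 56.52
tcp_pos: [0.5866, 0.1651, 0.1694]
orientation: [0.002, 0.721, 0.693, 0.003]
wrist_force: [0.9, -0.1, -1.5]
finger_gap: 0.0434
grip_force: 52.3
clock: 56.93
tcp_pos: [0.5864, 0.1616, 0.1676]
orientation: [0.0, 0.724, 0.69, 0.0]
wrist_force: [0.0, -0.1, -1.5]
finger_gap: 0.0429
grip_force: 53.6
now 1.523 turn -0.002 tx 0.03 ty -0.14 tz 4.25 cm
at yaw 1.526 turn -0.002 tx 0.03 ty -0.14 tz 4.25 cm
```

```bash
python3 -m inch '[0,-0.1,1.8,-0.002, 0,0,1.3,0, 0,0,0.9,0, 0,0,0.2,0, 0,0,0.2,0]'
python3 -m inch '[0,0,0,0, 0,0,0,0, 0,0,0,0, 0,0,0,0, 0,0,0,0]'
python3 -m inch '[0,0,0,0, 0,0,0,0, 0,0,0,0, 0,0,0,0, 0,0,-0.5,0]' 0.4
python3 -m inch '[0,0,-4,0, 0,0,-4,0, 0,0,-2,0, -4,0,0,0, -4,0,0,0]'
python3 -m inch '[-4,0,0,0, -4,0,0,0, -4,0,0,0, -4,0,0,0, -4,0,0,0]'
python3 -m inch '[0,0,0,0, 0,0,0,0, 0,0,0,0, 0,0,0,0, 0,0,0,0]'
python3 -c "
from h import *
cs,s=shot('scene','s30');ct,t=shot('top','t30')
for n,x,y,z in(('TL',.589,.2536,.118),('TR',.585,.163,.118)):
    print(n,[np.round(fit([(c,comp(mask(i,150),proj(c,[x,y,z+.02])[0]))],(x,y,1.5255),.088,False,z),4).tolist() for c,i in((ct,t),)])
a=cv2.resize(s[185:320,200:310],None,fx=4,fy=4); b=cv2.resize(t[170:225,145:245],None,fx=3.6,fy=3.6); b=cv2.copyMakeBorder(b,0,a.shape[0]-b.shape[0],0,0,0)
cv2.imwrite('pics/f30.png',cv2.hconcat([a,b]))"
```

```text
clock: 57.35
tcp_pos: [0.5852, 0.1625, 0.1252]
orientation: [0.0, 0.723, 0.691, 0.001]
wrist_force: [-5.6, 3.4, 18.0]
finger_gap: 0.0429
grip_force: 56.6
clock: 57.77
tcp_pos: [0.585, 0.1624, 0.1254]
orientation: [0.0, 0.723, 0.691, 0.001]
wrist_force: [-4.4, 2.5, 9.7]
finger_gap: 0.0431
grip_force: 55.5
clock: 58.18
tcp_pos: [0.5843, 0.1618, 0.1269]
orientation: [-0.001, 0.723, 0.691, -0.001]
wrist_force: [-0.9, -0.5, -0.2]
finger_gap: 0.0595
grip_force: 0.0
clock: 58.6
tcp_pos: [0.5826, 0.0831, 0.2305]
orientation: [0.002, 0.721, 0.693, 0.002]
wrist_force: [0.3, -0.2, -0.3]
finger_gap: 0.0599
grip_force: 0.0
clock: 59.02
tcp_pos: [0.5719, -0.1196, 0.2283]
orientation: [0.0, 0.723, 0.691, 0.0]
wrist_force: [1.1, -0.4, 0.3]
finger_gap: 0.0598
grip_force: 0.0
clock: 59.43
tcp_pos: [0.5724, -0.1162, 0.228]
orientation: [-0.0, 0.722, 0.692, 0.0]
wrist_force: [-0.6, 0.9, -0.3]
finger_gap: 0.0597
grip_force: 0.0
TL [[0.5906, 0.2545, 1.549, 0.118, 1.0377]]
TR [[0.5858, 0.1679, 1.538, 0.118, 1.2103]]
```

View pics/f30.png

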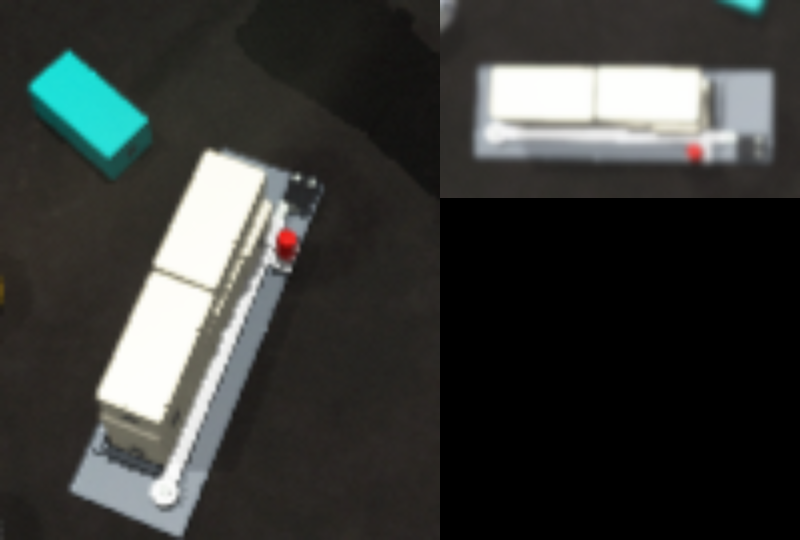

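The wall stands straight, with the top blocks at (210,215) and (155,345). There is a bright strip in front of the right half at (260,230), so I'll check from the front whether that half has been shifted.

```bash
python3 -m inch '[3.2,-1.65,0,0, 3.2,-1.65,0,0, 3.2,-1.65,0,0, 3.2,-1.65,0,0, 3.2,-1.65,0,0]'
python3 -m inch '[3.2,-1.65,0,0, 0,0,0,0, 0,0,0,0, 0,0,0,0, 0,0,0,0]'
python3 - <<'E'
from h import *
c,im=shot("wrist","w31"); np.save("w31.npy",c,allow_pickle=True)
f=cv2.resize(im[0:250,180:512],None,fx=2.4,fy=2.4,interpolation=2)
# predicted outlines of mid_right half front/bottom edges (green) and top_right (red), low_right (blue)
def S(x,y): return np.array([.5875+x*.999+y*.0454,.208-x*.0454+y*.999])
for (y,z,L,col) in((-.069,.074,.043,(0,255,0)),(-.045,.118,.088,(0,0,255)),(-.045,.030,.088,(255,0,0)),(0,.074,.088,(255,255,0))):
    q=S(0,y); u=proj(c,corners(q[0],q[1],z,1.5255,L)); h=cv2.convexHull(u.astype(np.float32)).reshape(-1,2)
    cv2.polylines(f,[np.round((h-[180,0]+.5)*2.4).astype(np.int32)],True,col,1)
cv2.imwrite("pics/c31.png",f[:600,:797]); print(get_state()["tcp_pos"],f.shape)
E
```

```text
clock: 59.95
tcp_pos: [0.496, 0.0479, 0.228]
orientation: [0.0, 0.722, 0.691, 0.0]
wrist_force: [0.4, 1.0, -0.7]
finger_gap: 0.0596
grip_force: 0.0
clock: 60.37
tcp_pos: [0.4826, 0.0782, 0.228]
orientation: [0.0, 0.723, 0.691, 0.0]
wrist_force: [1.1, -0.2, 0.1]
finger_gap: 0.0598
grip_force: 0.0
[0.48263918 0.0779175  0.22788417] (600, 797, 3)
```

View pics/c31.png

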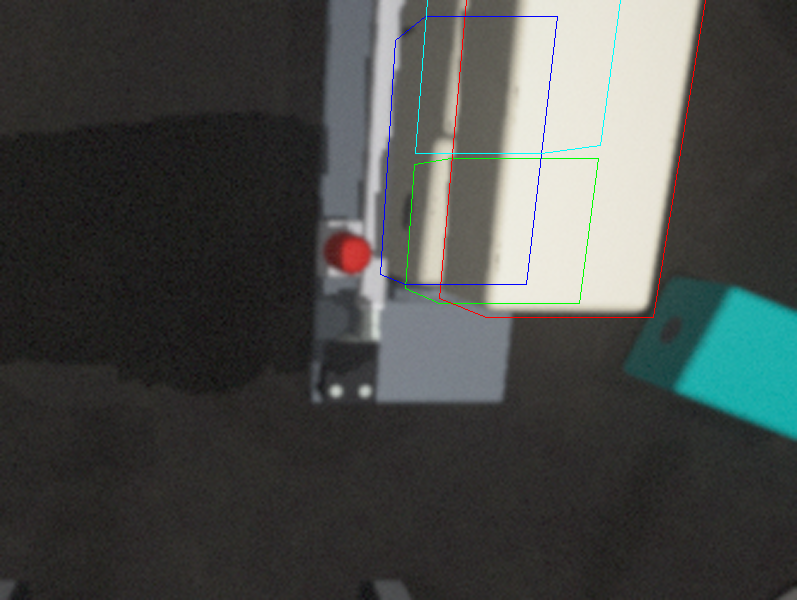

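```bash
python3 - <<'E'
from h import *
c=np.load("w31.npy",allow_pickle=True).item(); im=cv2.imread("pics/w31.png"); g=cv2.cvtColor(im,6)
def st(u,v,z):
    p=back(c,(u,v),z)[:2]-[.590,.208]; return np.round(1000*np.array([p[0]*.999-p[1]*.0454,p[0]*.0454+p[1]*.999]),1)
for v in(20,40,50,70,90,110):
    r=cv2.blur(g,(1,5))[v,335:400]; print(v,r.tolist()[5:60:1])
for n,u,v,z in(("half front top",422,210,.094),("half right end top front",435,284,.094),("centre front top",444,130,.094),("top front top",489,250,.138),("topR end",560,310,.138),("low front?",395,200,.05)): print(n,st(u/2.4+180,v/2.4,z))
E
```

```text
20 [200, 199, 197, 195, 193, 174, 135, 97, 89, 89, 89, 87, 89, 89, 90, 89, 88, 89, 90, 90, 89, 90, 92, 91, 90, 92, 92, 100, 123, 151, 168, 162, 132, 101, 93, 90, 90, 92, 92, 91, 90, 91, 91, 92, 90, 92, 92, 92, 92, 94, 96, 99, 113, 137, 162]
40 [200, 196, 178, 138, 105, 96, 90, 89, 89, 89, 89, 89, 89, 90, 90, 91, 90, 90, 90, 90, 90, 91, 92, 93, 99, 116, 143, 166, 182, 192, 182, 141, 104, 93, 93, 93, 94, 93, 94, 94, 94, 95, 95, 95, 96, 96, 98, 97, 98, 100, 113, 142, 170, 190, 200]
50 [199, 195, 177, 137, 103, 90, 89, 89, 90, 89, 90, 89, 90, 91, 91, 92, 91, 92, 91, 93, 92, 91, 93, 96, 114, 145, 162, 173, 187, 183, 144, 105, 95, 94, 93, 94, 94, 94, 94, 95, 95, 96, 97, 96, 96, 98, 97, 98, 104, 119, 144, 173, 193, 208, 217]
70 [99, 97, 96, 94, 91, 90, 91, 91, 90, 90, 92, 91, 92, 91, 92, 92, 92, 96, 107, 133, 162, 183, 197, 205, 209, 209, 191, 149, 110, 97, 93, 94, 93, 94, 94, 94, 94, 94, 95, 96, 94, 96, 96, 97, 98, 99, 107, 128, 156, 181, 202, 215, 226, 232, 233]
90 [96, 94, 92, 92, 90, 91, 87, 78, 63, 56, 65, 79, 90, 94, 96, 101, 116, 143, 170, 186, 197, 207, 211, 211, 209, 191, 147, 106, 96, 92, 95, 95, 94, 95, 94, 95, 96, 96, 97, 96, 96, 96, 98, 99, 110, 132, 161, 186, 206, 219, 228, 233, 234, 234, 234]
110 [161, 124, 97, 92, 92, 93, 93, 94, 94, 94, 94, 94, 95, 103, 126, 152, 174, 192, 205, 212, 212, 212, 212, 201, 173, 129, 101, 94, 94, 95, 95, 95, 96, 96, 95, 95, 98, 96, 97, 97, 98, 100, 107, 129, 162, 189, 197, 205, 223, 232, 234, 235, 234, 234, 234]
half front top [-31.2 -63. ]
half right end top front [-25.3 -85.4]
centre front top [-26.5 -40. ]
top front top [-24.5 -72.4]
topR end [ -4.  -87.9]
low front? [-29.5 -60.2]
```

The right half sits about 5 mm forward of its neighbours: its front edge is at -31 mm against -26 mm for the centre block. I'll nudge it back gently with the closed fingertips, at a height that clears the knob below and keeps the gripper body above the top course.

```bash
python3 -m inch '[0,0,0,0, 0,0,0,0, 0,0,0,0, 0,0,0,0, 0,0,0,0]' -1 20
python3 -c "
from h import *
go(.530,.1446,.092,1.5255)"
```

```text
clock: 60.83
tcp_pos: [0.4822, 0.0783, 0.2278]
orientation: [-0.0, 0.723, 0.691, -0.0]
wrist_force: [-0.5, -0.5, 0.7]
finger_gap: 0.0006
grip_force: 0.0
now 1.525 turn -0.0 tx 6.85 ty 4.48 tz 13.58 cm
at yaw 1.526 turn -0.0 tx 6.84 ty 4.48 tz 13.58 cm
```

```bash
python3 -m inch '[3.4,1.2,0,0, 3.44,1.2,0,0, 0,0,3,0, 0,0,3,0, 0,0,2.5,0]'
python3 -m inch '[0,0,2,0, 0,0,1.5,0, 0,0,1,0, 0,0,0,0, 0,0,0,0]'
python3 -m inch '[0,0.7,0,0, 0,0.7,0,0, 0,0.5,0,0, 0,0,0,0, 0,0,0,0]'
python3 -c "
from h import *
s=get_state();p=s['tcp_pos'][:2]-[.590,.208];print(1000*np.array([p[0]*.999-p[1]*.0454,p[0]*.0454+p[1]*.999]),s['tcp_pos'],s['wrist_force'])"
```

```text
clock: 61.25
tcp_pos: [0.5091, 0.1465, 0.1415]
orientation: [0.0, 0.722, 0.691, 0.0]
wrist_force: [0.1, -0.5, -0.1]
finger_gap: -0.0003
grip_force: 0.0
clock: 61.67
tcp_pos: [0.5091, 0.1457, 0.0979]
orientation: [-0.0, 0.723, 0.691, -0.0]
wrist_force: [-0.1, 0.9, -0.2]
finger_gap: -0.0001
grip_force: 0.0
clock: 62.08
tcp_pos: [0.529, 0.1449, 0.0984]
orientation: [0.0, 0.723, 0.691, 0.0]
wrist_force: [-0.1, -1.1, -0.0]
finger_gap: -0.0001
grip_force: 0.0
[-58.05410135 -65.77190458] [0.5290217  0.14493344 0.09839954] [-0.10655041 -1.07562758 -0.04037679]
```

```bash
python3 -m inch '[0,0,0.6,0, 0,0.5,0,0, 0,0.4,0,0, 0,0.3,0,0, 0,0,0,0]'
python3 -m inch '[0,0.15,0,0, 0,0.1,0,0, 0,0.1,0,0, 0,0,0,0, 0,0,0,0]'
python3 -m inch '[0,0.1,0,0, 0,0.1,0,0, 0,0,0,0, 0,0,0,0, 0,0,0,0]'
python3 -c "
from h import *
s=get_state();p=s['tcp_pos'][:2]-[.590,.208];print(1000*np.array([p[0]*.999-p[1]*.0454,p[0]*.0454+p[1]*.999]),s['tcp_pos'],s['wrist_force'])"
```

```text
clock: 62.5
tcp_pos: [0.5413, 0.1444, 0.092]
orientation: [0.0, 0.723, 0.691, 0.001]
wrist_force: [0.5, 0.8, -0.3]
finger_gap: -0.0001
grip_force: 0.0
clock: 62.92
tcp_pos: [0.5435, 0.1443, 0.0918]
orientation: [-0.0, 0.723, 0.691, -0.0]
wrist_force: [0.4, -0.6, 0.3]
finger_gap: 0.0003
grip_force: 0.2
clock: 63.33
tcp_pos: [0.5456, 0.1442, 0.0919]
orientation: [0.0, 0.723, 0.691, -0.0]
wrist_force: [-1.4, 0.7, 1.0]
finger_gap: 0.0001
grip_force: 0.4
[-41.49652531 -65.74799425] [0.54556277 0.14420566 0.09188522] [-1.42236043  0.73493274  0.96086443]
```

```bash
python3 -m inch '[0,0.1,0,0, 0,0.1,0,0, 0,0.1,0,0, 0,0,0,0, 0,0,0,0]'
python3 -c "
from h import *
s=get_state();p=s['tcp_pos'][:2]-[.590,.208];print(1000*np.array([p[0]*.999-p[1]*.0454,p[0]*.0454+p[1]*.999]),s['tcp_pos'],s['wrist_force'])"
python3 -m inch '[0,-0.5,0,0, 0,-1,0,0, 0,-2.5,0,0, 0,0,-4,0, 0,0,-4,0]'
python3 -m inch '[-3.4,-1.6,-4,0, -3.44,-1,-1.5,0, 0,0,0,0, 0,0,0,0, 0,0,0,0]'
python3 - <<'E'
from h import *
c,im=shot("wrist","w32"); g=cv2.blur(cv2.cvtColor(im,6),(1,5)); print(get_state()["tcp_pos"])
def st(u,v,z):
    p=back(c,(u,v),z)[:2]-[.590,.208]; return np.round(1000*np.array([p[0]*.999-p[1]*.0454,p[0]*.0454+p[1]*.999]),1)
# front-edge of top face of mid course at several wall y: profile across wall x at z=.094, x from -45..0
for y in(-82,-75,-68,-60,-52,-40,-30,-20,-10):
    pr=[]
    for x in range(-40,-8,1):
        w=[.590+(x*.999+y*.0454)/1000,.208+(-x*.0454+y*.999)/1000,.094]; u,v=proj(c,w)[0]
        pr.append(int(cv2.getRectSubPix(g,(1,1),(float(u),float(v)))[0,0]) if 0<=u<512 and 0<=v<384 else -1)
    print(y,pr)
E
```

```text
clock: 63.75
tcp_pos: [0.5487, 0.144, 0.0919]
orientation: [0.0, 0.723, 0.691, 0.0]
wrist_force: [-1.1, 0.1, 0.4]
finger_gap: -0.0002
grip_force: 0.4
[-38.34155662 -65.77251082] [0.54871328 0.14403794 0.0918785 ] [-1.14557288  0.05662289  0.35434798]
clock: 64.17
tcp_pos: [0.5001, 0.1452, 0.1675]
orientation: [-0.005, 0.723, 0.691, -0.006]
wrist_force: [0.8, 1.3, 0.9]
finger_gap: -0.0002
grip_force: 0.0
clock: 64.58
tcp_pos: [0.4832, 0.0868, 0.217]
orientation: [-0.0, 0.723, 0.691, 0.0]
wrist_force: [-0.4, 0.2, -0.6]
finger_gap: 0.0001
grip_force: 0.0
[0.48316214 0.0871287  0.21651821]
-82 [65, 64, 72, 82, 87, 96, 102, 101, 97, 95, 98, 97, 98, 104, 132, 171, 203, 224, 233, 233, 233, 233, 233, 233, 233, 232, 233, 233, 233, 233, 233, 233]
-75 [93, 91, 93, 94, 94, 93, 95, 95, 97, 96, 97, 99, 98, 99, 124, 170, 203, 222, 233, 235, 234, 234, 234, 234, 234, 234, 233, 233, 233, 233, 233, 233]
-68 [93, 94, 93, 93, 93, 95, 94, 87, 78, 79, 89, 94, 97, 102, 125, 169, 208, 226, 234, 235, 235, 235, 234, 235, 234, 234, 234, 234, 234, 234, 234, 233]
-60 [93, 93, 93, 93, 94, 94, 93, 82, 67, 68, 83, 9
[... 159 characters left out ...]
100, 119, 163, 205, 224, 233, 235, 236, 235, 236, 235, 235, 235, 235, 235, 235, 235, 235, 235]
-40 [93, 92, 92, 93, 93, 95, 96, 95, 97, 97, 97, 98, 100, 101, 114, 147, 177, 196, 203, 204, 206, 206, 207, 208, 208, 209, 209, 210, 212, 212, 212, 212]
-30 [92, 91, 92, 92, 92, 93, 94, 93, 94, 94, 94, 95, 95, 98, 121, 164, 203, 223, 233, 234, 234, 234, 235, 234, 234, 234, 234, 234, 234, 233, 234, 233]
-20 [90, 91, 92, 91, 91, 92, 93, 92, 92, 93, 94, 94, 94, 97, 112, 152, 191, 218, 230, 233, 233, 232, 233, 233, 232, 233, 233, 233, 233, 233, 232, 232]
-10 [74, 77, 83, 89, 91, 90, 91, 92, 90, 92, 94, 93, 94, 95, 101, 136, 179, 204, 223, 231, 232, 232, 232, 232, 232, 232, 232, 232, 231, 232, 231, 231]
```

```bash
python3 - <<'E'
from h import *
cs,s=shot('scene','s33'); a=cv2.imread('pics/s30.png'); d=cv2.absdiff(s,a).max(2)
def asc(m,x0,x1,y0,y1,st=2):
    for v in range(y0,y1,st): print(v,''.join('#' if p>200 else '+' if p>150 else ':' if p>110 else '-' if p>70 else '.' for p in m[v,x0:x1]))
asc(cv2.cvtColor(a,6),215,285,218,310,3); print(); asc(cv2.cvtColor(s,6),215,285,218,310,3)
w=cv2.cvtColor(cv2.imread("pics/w32.png"),6); asc(w[::3,::3].copy(),60,150,0,70,2); w=cv2.cvtColor(cv2.imread("pics/w31.png"),6); asc(w[::3,::3].copy(),60,150,0,70,2)
E
```

```text
218 ....-:++++++++++++:...................................................
221 .......-:++++++:......................................................
224 ...........--......................+######+++:---.....................
227 .................................-################++::--..............
230 ................................:##################::::::..-..:+......
233 ...............................+#################+-:::::..............
236 .............................-##################-:+##:+##--....:......
239 ............................+##################-:###:###::::---.......
242 ...........................+#################+-:##:-+##:-::+::........
245 .........................:#################+:-+##-.:##.-----..........
248 ........................+##################-:+#+--:+#+................
251 .......................:#################+-:#:---:++-+#-::............
254 .....................-######+:+#########:-:#---:+#::::::..............
257 ....................:###############+::--::---:+#-:::::-..............
260 ...................+##################-:+---+#
[... 9420 characters left out ...]
..++-:::::::::::::::::-...................
56 ..........................................................................................
58 ..........................................................................................
60 ..........................................................................................
62 ..........................................................................................
64 ..........................................................................................
66 ..........................................................................................
68 ..........................................................................................
```

The nudge aligned the half, but the gripper body evidently caught the top-right block, which now lies behind the stand at about scene (218,242). I'll check the pot and locate the block.

```bash
python3 - <<'E'
from h import *
ct,t=shot('top','t34'); cs,s=cam('scene'),cv2.imread('pics/s33.png')
for n,o in(("top",("top0","t34")),("scene",("scene0","s33"))):
    r=[]
    for f in o:
        h=cv2.cvtColor(cv2.imread(f"pics/{f}.png"),40); m=((abs(h[:,:,0].astype(int)-26)<6)&(h[:,:,1]>170)&(h[:,:,2]>90)).astype(np.uint8)
        k,l,st,ce=cv2.connectedComponentsWithStats(m); i=1+st[1:,4].argmax(); r.append((st[i,4],ce[i].round(1)))
    print(n,r)
ms=mask(s,110); uv=(222,241); m=comp(ms,uv); vs=np.argwhere(m); print(m.sum(),vs.min(0),vs.max(0))
pts=np.array([back(cs,(q[1],q[0]),.04)[:2] for q in vs],np.float32); r=cv2.minAreaRect(pts);print(r)
(cx,cy),(w,h),ang=r; yaw=np.radians(ang)+(np.pi/2 if h>w else 0)
print("scene fit",np.round(fit([(cs,m)],(cx,cy,yaw),.088,False),4),"zfree",np.round(fit([(cs,m)],(cx,cy,yaw),.088),4))
mt=mask(t,120); u=proj(ct,[cx,cy,.044])[0]; print(u); m2=comp(mt,u); print(m2.sum())
if m2.sum()<900: print("both",np.round(fit([(cs,m),(ct,m2)],(cx,cy,yaw),.088),4))
E
```

```text
top [(np.int32(382), array([182.6, 146.2])), (np.int32(390), array([182.7, 146.1]))]
scene [(np.int32(685), array([185.7, 253.4])), (np.int32(690), array([185.8, 253.4]))]
488 [225 210] [258 235]
((0.6769636869430542, 0.16555579006671906), (0.09415734559297562, 0.04633920267224312), 88.5468521118164)
scene fit [0.6808 0.1594 1.5755 0.022  0.1932] zfree [0.6795 0.1617 1.5865 0.0212 0.1927]
[204.77080274 171.17280735]
438
both [0.6794 0.1644 1.5476 0.0252 0.2549]
```

```bash
python3 -m inch '[1.4,3.18,-0.3,0, 1.4,3.18,-0.3,0, 1.4,3.18,-0.3,0, 1.4,3.18,0,0, 1.4,3.18,0,0]' 0.4 60
python3 -m inch '[1.4,3.18,0,-0.03, 0,0,0,0, 0,0,0,0, 0,0,0,0, 0,0,0,0]'
python3 - <<'E'
from h import *
c,im=shot("wrist","w35"); s=get_state(); p=s["tcp_pos"]; q=s["orientation"]; print(p,2*np.arctan2(q[2],q[1]))
for t in(100,120,140,160):
    m=comp(mask(im,t),proj(c,[.679,.163,.044])[0]); v=np.argwhere(m); print(t,m.sum(),v.min(0),v.max(0),np.round(fit([(c,m)],(.679,.163,1.56),.088,False),4))
E
```

```text
clock: 65.15
tcp_pos: [0.6469, 0.1512, 0.225]
orientation: [-0.0, 0.722, 0.692, -0.001]
wrist_force: [0.9, -0.7, 0.7]
finger_gap: 0.0595
grip_force: 0.0
clock: 65.57
tcp_pos: [0.677, 0.1623, 0.2261]
orientation: [-0.0, 0.712, 0.702, -0.001]
wrist_force: [0.4, -0.9, -0.3]
finger_gap: 0.0597
grip_force: 0.0
[0.67701575 0.16207246 0.22678825] 1.555962811863608
100 4528 [115 237] [211 285] [0.6771 0.1623 1.5393 0.022  0.0323]
120 4288 [117 238] [210 285] [0.6769 0.1608 1.5362 0.022  0.0665]
140 4129 [119 238] [210 284] [0.6769 0.1583 1.5398 0.022  0.0974]
160 3717 [120 238] [209 283] [0.6766 0.1599 1.5562 0.022  0.1868]
```

```bash
python3 -m inch '[0,0,4,0.015, 0,0,4,0, 0,0,4,0, 0,0,3,0, 0,0,3,0]'
python3 -m inch '[0,0,1.9,0, 0,0,0,0, 0,0,0,0, 0,0,0,0, 0,0,0,0]'
python3 -m inch '[0,0,0,0, 0,0,0,0, 0,0,0,0, 0,0,0,0, 0,0,0,0]' -1 50
python3 -m inch '[0,0,0,0, 0,0,-4,0, 0,0,-4,0, 0,0,-4,0, 0,0,-4,0]'
python3 -m inch '[0,0,-3,0.013, 0,0,0,0, 0,0,0,0, 0,0,0,0, 0,0,0,0]'
python3 -c "
from h import *
go(.585,.1625,.17,1.5255)"
```

```text
clock: 66.03
tcp_pos: [0.6767, 0.1616, 0.0459]
orientation: [0.0, 0.718, 0.696, 0.0]
wrist_force: [0.1, -0.4, -1.3]
finger_gap: 0.0599
grip_force: 0.0
clock: 66.45
tcp_pos: [0.6798, 0.1621, 0.0304]
orientation: [0.001, 0.718, 0.696, 0.002]
wrist_force: [0.1, -0.2, 0.8]
finger_gap: 0.0601
grip_force: 0.0
clock: 66.87
tcp_pos: [0.6796, 0.1622, 0.0299]
orientation: [0.001, 0.718, 0.696, 0.001]
wrist_force: [-1.4, -0.0, 5.8]
finger_gap: 0.043
grip_force: 52.8
clock: 67.28
tcp_pos: [0.6778, 0.162, 0.1894]
orientation: [0.0, 0.718, 0.696, 0.0]
wrist_force: [0.8, 0.9, -2.6]
finger_gap: 0.043
grip_force: 51.9
clock: 67.7
tcp_pos: [0.6771, 0.1619, 0.2152]
orientation: [-0.001, 0.722, 0.692, -0.001]
wrist_force: [0.3, -0.3, -2.3]
finger_gap: 0.0428
grip_force: 52.1
now 1.528 turn 0.002 tx -0.34 ty -9.21 tz 4.52 cm
at yaw 1.526 turn 0.002 tx -0.36 ty -9.21 tz 4.52 cm
```

```bash
python3 -m inch '[-0.12,-3.1,0,0.002, -0.12,-3.1,0,0, -0.12,-3,0,0, 0,0,2,0, 0,0,2,0]'
python3 -m inch '[0,0,0,0, 0,0,0,0, 0,0,0,0, 0,0,0,0, 0,0,0,0]'
python3 -c "
from h import *
go(.585,.1625,.1259,1.5255)"
```

```text
clock: 68.12
tcp_pos: [0.5842, 0.1627, 0.1767]
orientation: [-0.0, 0.723, 0.691, -0.0]
wrist_force: [1.0, 0.5, -1.5]
finger_gap: 0.0432
grip_force: 52.1
clock: 68.53
tcp_pos: [0.587, 0.1625, 0.1781]
orientation: [0.0, 0.723, 0.691, 0.001]
wrist_force: [-0.1, 0.7, -1.4]
finger_gap: 0.0431
grip_force: 52.0
now 1.526 turn 0.0 tx -0.01 ty -0.20 tz 5.22 cm
at yaw 1.526 turn 0.0 tx -0.01 ty -0.20 tz 5.22 cm
```

```bash
python3 -m inch '[0,-0.1,2,0, 0,0,1.6,0, 0,0,1,0, 0,0,0.5,0, 0,0,0.2,0]'
python3 -m inch '[0,0,0,0, 0,0,0,0, 0,0,0,0, 0,0,0,0, 0,0,0,0]'
python3 -m inch '[0,0,0,0, 0,0,0,0, 0,0,0,0, 0,0,0,0, 0,0,-0.5,0]' 0.4
python3 -m inch '[0,0,-4,0, 0,0,-4,0, 0,0,-2,0, -4,0,0,0, -4,0,0,0]'
python3 -m inch '[0,-3.5,0,0, 0,-3.5,0,0, 0,-3,0,0, 0,0,0,0, 0,0,0,0]'
cat > chk.py <<'E'
from h import *
c,im=shot("wrist","w40"); print(get_state()["tcp_pos"])
def asc(m,x0,x1,y0,y1,st=2):
    for v in range(y0,y1,st): print(v,''.join('#' if p>200 else '+' if p>150 else ':' if p>110 else '-' if p>70 else '.' for p in m[v,x0:x1]))
w=cv2.cvtColor(im,6); asc(w[::3,::3].copy(),60,150,0,70,2)
cs,s=shot('scene','s40'); asc(cv2.cvtColor(s,6),215,285,218,310,3)
E
python3 chk.py
```

```text
clock: 68.95
tcp_pos: [0.5854, 0.1624, 0.1259]
orientation: [0.0, 0.723, 0.691, 0.0]
wrist_force: [-7.7, -1.8, 17.4]
finger_gap: 0.0436
grip_force: 54.5
clock: 69.37
tcp_pos: [0.5855, 0.1624, 0.1258]
orientation: [0.001, 0.723, 0.691, 0.0]
wrist_force: [-3.3, -2.0, 5.8]
finger_gap: 0.043
grip_force: 53.0
clock: 69.78
tcp_pos: [0.5845, 0.1625, 0.1283]
orientation: [-0.001, 0.723, 0.691, -0.001]
wrist_force: [0.2, 0.6, -0.9]
finger_gap: 0.0598
grip_force: 0.0
clock: 70.2
tcp_pos: [0.5829, 0.0837, 0.232]
orientation: [0.002, 0.721, 0.693, 0.002]
wrist_force: [0.7, -1.1, -0.4]
finger_gap: 0.0597
grip_force: 0.0
clock: 70.62
tcp_pos: [0.4804, 0.0872, 0.23]
orientation: [0.0, 0.723, 0.691, 0.0]
wrist_force: [0.0, -0.7, 0.5]
finger_gap: 0.0599
grip_force: 0.0
[0.48193562 0.08715844 0.23010371]
0 ...............................................-------+++:--------:------:+###############
2 ...............................................-------+++:-------::------:+###############
4 ...............................................------:+++:-------::------+################
6 .....................
[... 4607 characters left out ...]
-........................
284 .........:##################+----:####-:::::-.........................
287 ..........-----:###########:----:####::::::...........................
290 ..........--::::--..---:+#-----+###+::::::............................
293 ........-++--------::::::-----+###-::::::.............................
296 .......-++-:..---------------+###-:::::-..............................
299 ......:+++++...---...------:####-:::::-...............................
302 ....-++++++++++++---..--..+###:::::::.................................
305 ...:++++++++++++++++++++#####:::+++:..................................
308 ...-:+++++++++++++++++#######+:+++:...................................
```

The strip along the second course is now thin and even, so the half is flush. The top course is back in place and the keeper is shut. I'm handing in.

```bash
python3 -c "
from workcell import env
print(env.hand_in())"
```

```text
the job is handed in; nothing more can be done
None
```

The wall is built with all five full blocks and both halves, the keeper is shut, and the job is handed in (no verdict returned); while straightening the right half I knocked the top-right block off the back, then put it back, and the source pot did not move.

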